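# Set up the vegetable cutter for dicing

### The arm

A 7-joint arm with a two-finger parallel gripper is mounted at the origin on a cart in front of the work surface, level with it; the furniture and walls round the work are solid. World frame = base frame: x ahead of the robot, y to its left, z up, the work surface at z = 0. Lengths are in m, angles in rad, forces in N, time in s.
With the tool pointing down it reaches from about 0.425 to 0.925 m from the base axis. Payload 6.8 kg.
Tool frame: the origin (TCP) lies at the very end of the fingers, on their centre line; the grasp point (between the pads) lies 19 mm behind it; z points along the fingers, y is the direction in which the jaws open and shut (so a half turn about z gives the same grasp; the last joint's range is limited). The gripper opens to 85 mm and grips with 20 to 120 N. Pads are 22 mm wide; open, the fingers measure 114 mm over their backs; the gripper's body (76 mm by 85 mm) begins 54 mm behind the grasp point. The pads swing forward as they close: fully open they stand 13 mm farther back than shut.
Start: joints at [-1.248, 0.477, 0.022, 1.555, -0.011, 1.109, -0.083], TCP at [0.282, 0.613, 0.231] pointing down, gripper open.
Joint ranges: [-2.96, 2.96], [-0.34, 2.1], [-1.41, 1.46], [0.24, 2.44], [-1.37, 4.51], [0.17, 1.92], [-2.96, 2.96]. Speed limits (rad/s): [2.39, 2.39, 3.14, 3.14, 3.14, 3.14, 3.14].

### API

Orientations are given as a rotation vector (axis times angle).
In Python, from bench import monitor, viewer, job gives the robot as it stands. The module is installed in compiled form; this text tells all that it offers.
- The arm moves only by the tool drive_tool, never from a script. Its argument "commands" is a list of rows, each an object with "linear": the shift along the tool's x, y, z in m, a list of three; "dr": the turn, a rotation vector about the tool's x, y, z in degrees, a list of three; "jaw": the closure, from 0 (fully open) to 1 (shut). A call has 1 to 8 rows; each row shifts and turns the pose as measured when the row begins, along the tool's axes as they then stand; what a row does not reach is not made up. A row lasts 1/8 s, in which the tool goes at most 62.5 mm and 10.7 degrees, less where a joint would pass 70% of its speed; a pose out of reach is approached as far as the arm can. A call is refused whole if a number of a shift passes 0.0625 or a number of a turn 10.7, either way. A call with a gripper value outside its range is refused whole. The fingers move at their own pace and stop on an object; "force" is the grip in N (left out, the last holds). Time passes only in rows, so rows that do not move let the fingers close. It gives the time, the measured TCP pose, the force and the opening at its end, in the units of the state.
- monitor.get_obs(): the state, without advancing time (a new reading comes with each control period).
- viewer.grab_frame(name): name is "side" or "top"; returns the picture (384x512x3 uint8, red, green, blue); there is no depth.
- viewer.calibration(name): a dict with "K" (3x3 intrinsics, pixels), "k1" (the pictures are not rectified: a ray, as slopes to the right and down, at radius r is drawn at 1 + k1 r^2 times it, then the intrinsics apply), "R" (3x3) and "t" (3): a world point X has camera coordinates R X + t. Camera axes: x right, y down, z forward; pixel columns grow to the right and rows downward; lengths in m; the calibration is good to about 2 mm. A picture is of the moment at which its call begins. calibration takes no time and is no camera call.
- job.hand_in(): hands the job in, once; it reports no verdict.
The state is a dict: "clock": time; "joints": joint angles; "qvel": joint speeds; "tau": joint torques, N m; "tcp_pos": TCP position; "orientation": TCP orientation; "contact_force": force on the tool from outside, world axes, zero at the start; "moment": the same for the moment, N m; "grip_width": finger opening in m.
Only numpy, scipy, OpenCV 4.12 (cv2) and the standard library are available. Lean on these libraries where they do the work, as an engineer would, in place of code of your own. Each camera call takes 0.05 s, during which the arm holds its last target.

### The job

Set up the vegetable cutter for dicing: first put the orange ejector disc on its shaft, then the dicing grid with its two ears down in the two slots of the bowl's rim, then the slicing disc (blue hub), and last the clear lid on the bowl. Lower every part all the way home rather than letting it drop, and leave the grating disc (black hub) where it lies.

Things in the scene. Friction and masses are not known exactly. Their poses are not given: they have to be found in the camera images.
- cutter: Fixed white vegetable cutter with an open grey bowl. Origin on its upright shaft's axis at table level; +x to the motor housing (104 high, x 70 to 142). Shaft 16 diameter, tapered tip at z 138. Bowl: inner radius 54, outer 60, floor z 46, rim z 98; two slots in the rim at +y and -y, 27 wide (35 at the top), floors z 88. Spout at -y below z 73. mm
- ejector: Loose ejector disc, all orange, 96 mm diameter, 5 thick, four low ribs (to z 9); round hub 28 mm diameter up to z 34, 20 mm bore right through. Origin: centre of its underside, z up. Lies flat, 80 g; take it by the hub. Home: on the shaft's shoulder, its origin on the axis 50 mm above the cutter's origin.
- grid: Loose dicing grid: steel lattice in a ring, 100 mm diameter, 8 thick; two ears 18 wide at its +y and -y reach 59 mm out; square white collar, 28 mm across flats (facing x and y), up to z 24, 21 mm square hole right through. Half a turn makes no difference. Origin: centre of underside. 120 g; take it by the collar. Home: ears on the slot floors, origin 88 mm above the cutter's.
- slicer: Loose slicing disc: steel plate 100 mm diameter, 4 thick, two flat blades with dark slits, BLUE round hub 28 mm diameter up to z 32, closed on top, with a bore 20 mm wide and 20 deep from below. Origin: centre of its underside. Lies flat, 150 g; take it by the hub. Home: hanging on the shaft's top by the end of its bore, origin 118 mm above the cutter's.
- grater: Loose grating disc, not wanted now: plate and hub of the same sizes as the slicing disc's, but full of small teeth and with a BLACK hub. Origin: centre of its underside, z up.
- lid: Loose clear lid on its grey lip, 132 mm diameter, top z 68 mm. On top a black bar handle (20 wide in y, x -37 to 9, z 68 to 94) and an open chute (48 diameter, centre x 36, top z 101). The lip, inner radius 63.5, 8 deep, goes round the outside of the bowl's rim; any turn will do. Origin: centre of underside. 200 g; grip the bar across y. Home: on the rim, origin 90 mm above the cutter's.
Things that resemble listed ones, but are neither listed nor needed, are in the scene too. What is shaped like the slicer but purple is not meant.

How it is judged:
On the way, in this order (a step that is already met when the one before it is completed fails the run):
1. the ejector disc is home at the foot of the shaft (horizontal distance between ejector and cutter below 0.005 m and z of ejector in the frame of cutter between 0.046 and 0.054 m and angle between ejector's own z axis and vertical below 0.1 rad), for 0.2 s.
2. the dicing grid is home, its ears down in the slots (horizontal distance between grid and cutter below 0.005 m and z of grid in the frame of cutter between 0.084 and 0.092 m and angle between grid's own z axis and vertical below 0.1 rad), for 0.2 s.
3. the slicing disc is home on the shaft's top (horizontal distance between slicer and cutter below 0.005 m and z of slicer in the frame of cutter between 0.114 and 0.122 m and angle between slicer's own z axis and vertical below 0.1 rad), for 0.2 s.
4. the lid rests level on the bowl's rim (horizontal distance between lid and cutter below 0.007 m and z of lid in the frame of cutter between 0.086 and 0.094 m and angle between lid's own z axis and vertical below 0.1 rad), for 0.2 s.
At the end, for the whole second after the job is handed in: Ejector disc, dicing grid, slicing disc and lid are all home on the cutter: centred on the shaft within 5 mm (lid 7 mm), within 4 mm of their seated heights (50, 88, 118 and 90 mm above the table), within 0.10 rad of level, released and at rest; the grating disc lies within 20 mm of where it lay (all of step 1 and all of step 2 and all of step 3 and all of step 4 and linear speed of each of ejector, grid, slicer, lid below 0.02 m/s and contact force between each of ejector, grid, slicer, lid and the fingers below 0.1 N and distance of grater from where it was at the start of the episode below 0.02 m); the robot touches nothing.
It fails at once if the grating disc is moved more than 30 mm (distance of grater from where it was at the start of the episode above 0.03 m).
It fails at once if the ejector drops onto its seat (faster than 0.5 m/s on the way down over the bowl) (horizontal distance between ejector and cutter below 0.012 m and z of ejector in the frame of cutter below 0.13 m and linear speed of ejector above 0.5 m/s).
It fails at once if the grid drops onto its seat (faster than 0.5 m/s on the way down over the bowl) (horizontal distance between grid and cutter below 0.012 m and z of grid in the frame of cutter below 0.13 m and linear speed of grid above 0.5 m/s).
It fails at once if the slicer drops onto its seat (faster than 0.5 m/s on the way down over the bowl) (horizontal distance between slicer and cutter below 0.012 m and z of slicer in the frame of cutter below 0.137 m and linear speed of slicer above 0.5 m/s).
It fails at once if the lid drops onto its seat (faster than 0.5 m/s on the way down over the bowl) (horizontal distance between lid and cutter below 0.012 m and z of lid in the frame of cutter below 0.12 m and linear speed of lid above 0.5 m/s).
It also fails if it takes over 112 s, if anything falls off the work surface, if the arm or the gripper's body presses on something with over 40 N, if the wrist force passes 120 N, or if a joint passes its speed limit or range.

## Working session

There is one attempt and no reset: what is moved stays moved. The work goes in short steps, Python scripts to look and compute and a tool call to move; the robot and the scene stay as the last step left them, time stands still between calls to the robot, and variables do not carry over. Pictures are saved under pics/ and viewed, and the job is handed in when it is done.

Besides the shell and the picture viewer there is one more tool, called after ">>>" by a JSON object that holds its "method" and its "body". drive_tool: Moves the arm, as the interface text tells. Its arguments: {"type":"object","properties":{"commands":{"type":"array"},"force":{"type":"number"}},"required":["commands"]}

```bash
mkdir -p pics; ls; python3 - <<'E'
from bench import monitor, viewer, job
import cv2, numpy as np
np.set_printoptions(suppress=True,precision=4)
o=monitor.get_obs()
print({k:np.round(v,4) for k,v in o.items()})
for n in ("top","side"):
    f=viewer.grab_frame(n); cv2.imwrite(f"pics/{n}0.png",cv2.resize(f[:,:,::-1],(784,588),interpolation=cv2.INTER_CUBIC)); np.save(f"pics/{n}0.npy",f)
    c=viewer.calibration(n); print(n,c)
E
```

```text
pics
{'clock': np.float64(0.0), 'joints': array([-1.2481,  0.4778,  0.0224,  1.5564, -0.0115,  1.1093, -0.0831]), 'qvel': array([-0.0023,  0.0012,  0.0008, -0.0004, -0.0001, -0.0007,  0.0011]), 'tau': array([  0.0005, -59.6437,   1.6075, -28.1213,   0.0124,   0.009 ,
        -0.    ]), 'tcp_pos': array([0.2817, 0.6128, 0.2303]), 'orientation': array([-0.6714, -3.0688,  0.0028]), 'contact_force': array([ 0.4421, -0.0166, -1.0802]), 'moment': array([0.0106, 0.0181, 0.0079]), 'grip_width': np.float64(0.0853)}
top {'K': array([[358.2764,   0.    , 254.8991],
       [  0.    , 358.2764, 191.4949],
       [  0.    ,   0.    ,   1.    ]]), 'k1': -0.03122485239828765, 'R': array([[ 0.0069, -0.9999,  0.0096],
       [-0.9929, -0.008 , -0.1191],
       [ 0.1191, -0.0087, -0.9928]]), 't': array([0.2537, 0.4866, 0.8357])}
side {'K': array([[403.8958,   0.    , 256.215 ],
       [  0.    , 403.8958, 193.6215],
       [  0.    ,   0.    ,   1.    ]]), 'k1': -0.014406196765317108, 'R': array([[-0.9731, -0.2299,  0.0145],
       [-0.1278,  0.4864, -0.8644],
       [ 0.1917, -0.843 , -0.5027]]), 't': array([ 0.5335, -0.0168,  1.3438])}
```

View pics/top0.png

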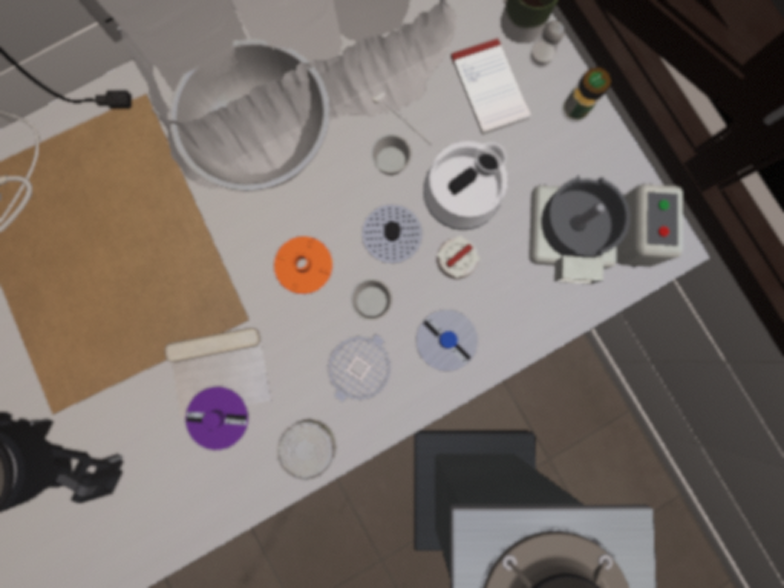

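View pics/side0.png

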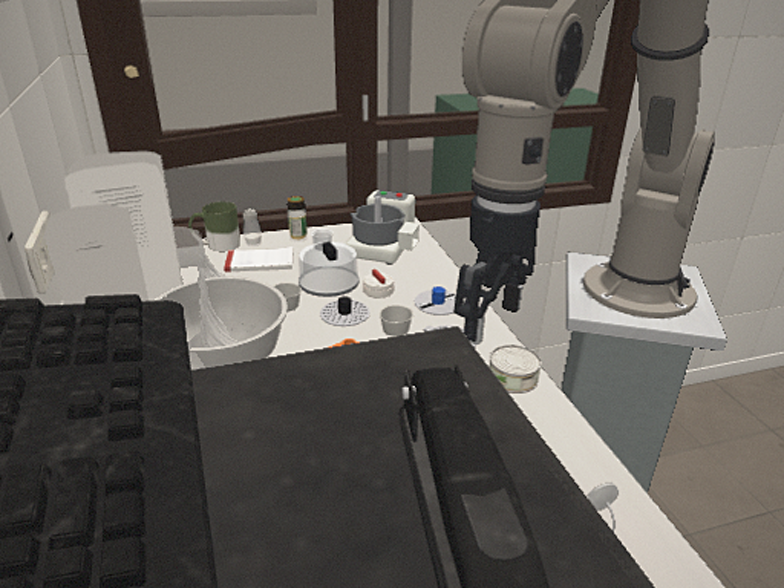

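The top view (784-px picture) shows the ejector at (303,265), the grid at (359,368), the blue-hub slicer at (447,340), the black-hub grater at (392,234), the lid at (466,185) and the cutter shaft at about (590,215). The decoys are the purple disc at (217,418) and a small white cap with a red bar at (458,257). The side view confirms the blue hub at (438,295) and the clear lid with a black bar at (328,265).

```bash
cat > h.py <<'E'
from bench import monitor, viewer, job
import cv2, numpy as np
from scipy.spatial.transform import Rotation as Rot
np.set_printoptions(suppress=True,precision=4)
C={n:viewer.calibration(n) for n in("top","side")}
def proj(n,X):
    c=C[n];X=np.atleast_2d(X); D=np.array([c['k1'],0,0,0,0.])
    return cv2.projectPoints(X.astype(float),cv2.Rodrigues(c['R'])[0],c['t'],c['K'],D)[0].reshape(-1,2)
def unproj(n,uv,z):
    c=C[n]; D=np.array([c['k1'],0,0,0,0.])
    p=cv2.undistortPoints(np.array(uv,float).reshape(-1,1,2),c['K'],D).reshape(-1,2)
    d=np.c_[p,np.ones(len(p))]@c['R']; o=-c['R'].T@c['t']
    s=(z-o[2])/d[:,2]; return o+d*s[:,None]
def crop(f,c,half,s,name,curves=(),n="top"):
    u,v=[int(round(x)) for x in c]; u0=max(u-half,0);v0=max(v-half,0)
    im=cv2.resize(f[v0:v+half,u0:u+half,::-1],None,fx=s,fy=s,interpolation=cv2.INTER_CUBIC)
    for X,col in curves:
        p=(proj(n,X)-[u0,v0]+0.5)*s-0.5
        cv2.polylines(im,[np.round(p).astype(int)],False,col,1,cv2.LINE_AA)
    return im
def circ(x,y,z,r,N=60):
    a=np.linspace(0,2*np.pi,N); return np.c_[x+r*np.cos(a),y+r*np.sin(a),0*a+z]
E
python3 - <<'E'
from h import *
f=np.load("pics/top0.npy"); k=512/784
g=lambda u,v,z:unproj("top",[[u*k,v*k]],z)[0]
for nm,u,v,z in[("ej",303,265,.0),("grid",359,368,.0),("sl",447,340,.0),("gr",392,234,0),("lid",466,190,0),("cut",590,215,.098)]:
    print(nm,g(u,v,z))
ims=[crop(f,(u*k,v*k),32,6,None) for u,v in[(303,265),(359,368),(447,340),(466,185),(585,220),(392,234)]]
ims=[cv2.resize(i,(260,260)) for i in ims]
cv2.imwrite("pics/c0.png",np.vstack([np.hstack(ims[:3]),np.hstack(ims[3:])]))
E
```

```text
ej [0.5334 0.4001 0.    ]
grid [0.3672 0.3063 0.    ]
sl [0.4129 0.1652 0.    ]
gr [0.5863 0.255  0.    ]
lid [0.6625 0.132  0.    ]
cut [ 0.5955 -0.0374  0.098 ]
```

View pics/c0.png

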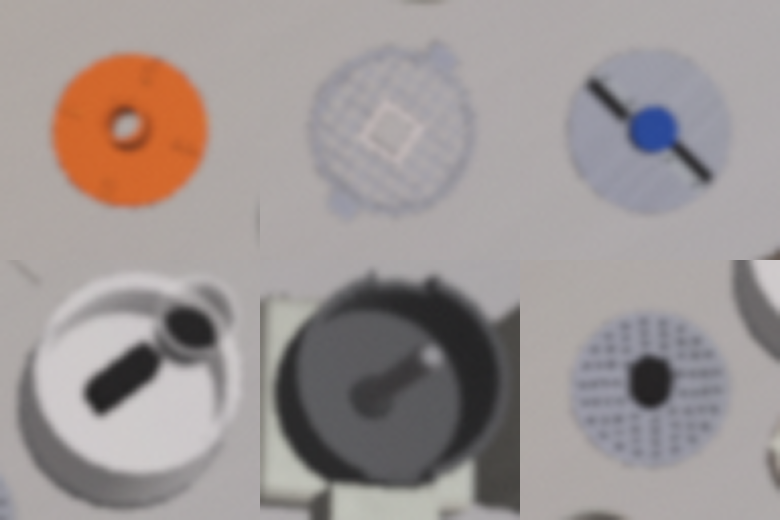

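```bash
cat > fit.py <<'E'
from h import *
from scipy.optimize import minimize
from scipy.ndimage import map_coordinates
def score(f,n,curves,s=1.0):
    tot=0
    for X in curves:
        p=proj(n,X); t=np.gradient(p,axis=0); t/=np.linalg.norm(t,axis=1)[:,None]+1e-9
        nn=np.c_[-t[:,1],t[:,0]]
        a=[map_coordinates(f,[(p+k*nn)[:,1],(p+k*nn)[:,0]],order=1,mode='nearest') for k in(-s,s)]
        tot+=abs(np.mean(a[1]-a[0]))
    return tot
def fit(f,n,model,x0,st):
    best=None
    for s in (2.0,1.0):
        x0=np.array(x0,float)
        sim=np.vstack([x0]+[x0+np.eye(len(x0))[i]*st[i]*s/2 for i in range(len(x0))])
        r=minimize(lambda q:-score(f,n,model(q),s),x0,method='Nelder-Mead',options=dict(initial_simplex=sim,xatol=1e-5,fatol=1e-4))
        x0=r.x
    return x0,-r.fun
E
python3 - <<'E'
from fit import *
f=np.load("pics/top0.npy").astype(float); g=f@[.3,.6,.1]
sat=f.max(2)-f.min(2)
k=512/784
blue=f[:,:,2]-f[:,:,0]
rb=f[:,:,0]-f[:,:,2]
def rep(nm,*a): print(nm,*a)
ej,s=fit(rb,"top",lambda q:[circ(q[0],q[1],.005,.048)],[.533,.400],[.008,.008]);rep("ej",ej,s)
sl,s=fit(blue,"top",lambda q:[circ(q[0],q[1],.004,.05)],[.413,.165],[.008,.008]);rep("sl plate",sl,s)
sl2,s=fit(sat,"top",lambda q:[circ(q[0],q[1],.032,.014)],[.413,.165],[.008,.008]);rep("sl hub",sl2,s)
gr,s=fit(blue,"top",lambda q:[circ(q[0],q[1],.004,.05)],[.586,.255],[.008,.008]);rep("grater",gr,s)
def sq(x,y,z,h,a):
    P=np.array([[-h,-h],[h,-h],[h,h],[-h,h],[-h,-h]],float)
    P=np.concatenate([np.linspace(P[i],P[i+1],12) for i in range(4)])
    c,s_=np.cos(a),np.sin(a); return np.c_[x+c*P[:,0]-s_*P[:,1],y+s_*P[:,0]+c*P[:,1],0*P[:,0]+z]
gd,s=fit(blue,"top",lambda q:[circ(q[0],q[1],.008,.05)],[.367,.306],[.008,.008]);rep("grid ring",gd,s)
gb,s=fit(g,"top",lambda q:[circ(q[0],q[1],.008,.05)],[.367,.306],[.008,.008]);rep("grid ring g",gb,s)
gh,s=fit(g,"top",lambda q:[sq(q[0],q[1],.024,.014,q[2]),sq(q[0],q[1],.024,.0105,q[2])],[.367,.306,np.pi/4],[.006,.006,.2]);rep("grid collar",gh,s)
# ears
for uv in[(374,340),(343,394)]: pass
bar=lambda q:(lambda c,s_:np.c_[q[0]+c*B[:,0]-s_*B[:,1],q[1]+s_*B[:,0]+c*B[:,1],0*B[:,0]+.094])(np.cos(q[2]),np.sin(q[2]))
B0=np.array([[-.037,-.01],[.009,-.01],[.009,.01],[-.037,.01],[-.037,-.01]]);B=np.concatenate([np.linspace(B0[i],B0[i+1],12) for i in range(4)])
chute=lambda q:circ(q[0]+.036*np.cos(q[2]),q[1]+.036*np.sin(q[2]),.101,.024)
ld,s=fit(g,"top",lambda q:[bar(q),circ(q[0],q[1],.068,.063),circ(q[0],q[1],.002,.066)[:]],[.6625,.132,-.6],[.01,.01,.3]);rep("lid",ld,s)
ld2,s=fit(g,"top",lambda q:[bar(q)],[.6625,.132,-.6],[.01,.01,.3]);rep("lid bar",ld2,s)
cu,s=fit(g,"top",lambda q:[circ(q[0],q[1],.098,.060),circ(q[0],q[1],.046,.054)],[.5955,-.0374],[.008,.008]);rep("cutter",cu,s)
for nm,cv in[("rimO",lambda q:[circ(q[0],q[1],.098,.060)]),("rimI",lambda q:[circ(q[0],q[1],.098,.054)]),("floor",lambda q:[circ(q[0],q[1],.046,.054)])]:
    rep(nm,*fit(g,"top",cv,cu,[.006,.006]))
F=np.load("pics/top0.npy");G=(0,255,0);R=(0,0,255)
I=[crop(F,proj("top",[[*ej,0]])[0],30,6,0,[(circ(*ej,.005,.048),G),(circ(*ej,.034,.014),G),(circ(*ej,.034,.01),G)]),
 crop(F,proj("top",[[*gh[:2],0]])[0],30,6,0,[(circ(*gh[:2],.008,.05),G),(sq(*gh[:2],.024,.014,gh[2]),R)]),
 crop(F,proj("top",[[*sl,0]])[0],30,6,0,[(circ(*sl,.004,.05),G),(circ(*sl,.032,.014),R)]),
 crop(F,proj("top",[[*ld[:2],.05]])[0],35,6,0,[(circ(*ld[:2],.068,.063),G),(circ(*ld[:2],.002,.066),G),(bar(ld),R),(chute(ld),R)]),
 crop(F,proj("top",[[*cu,.08]])[0],35,6,0,[(circ(*cu,.098,.06),G),(circ(*cu,.098,.054),G),(circ(*cu,.046,.054),G),(circ(*cu,.138,.004),R)]),
 crop(F,proj("top",[[*gr,0]])[0],30,6,0,[(circ(*gr,.004,.05),G),(circ(*gr,.032,.014),R)])]
I=[cv2.resize(i,(266,266)) for i in I]
cv2.imwrite("pics/c1.png",np.vstack([np.hstack(I[:3]),np.hstack(I[3:])]))
E
```

```text
ej [0.534 0.4  ] 94.77632143641118
sl plate [0.4135 0.1666] 9.223382143771225
sl hub [0.4134 0.167 ] 59.56316102806082
grater [0.5873 0.2556] 11.330337950007962
grid ring [0.3687 0.3059] 6.52730887691442
grid ring g [0.369  0.3071] 10.411147903603725
grid collar [0.3679 0.3067 0.9894] 17.226023246394234
lid [ 0.6586  0.1406 -0.8493] 98.61017257114077
lid bar [ 0.6561  0.1418 -0.9017] 78.74424119385257
cutter [ 0.594  -0.0306] 54.55963752325357
rimO [ 0.5891 -0.0236] 42.166042634111804
rimI [ 0.5989 -0.037 ] 20.808046541347707
floor [ 0.5974 -0.0307] 26.327440081911238
```

View pics/c1.png

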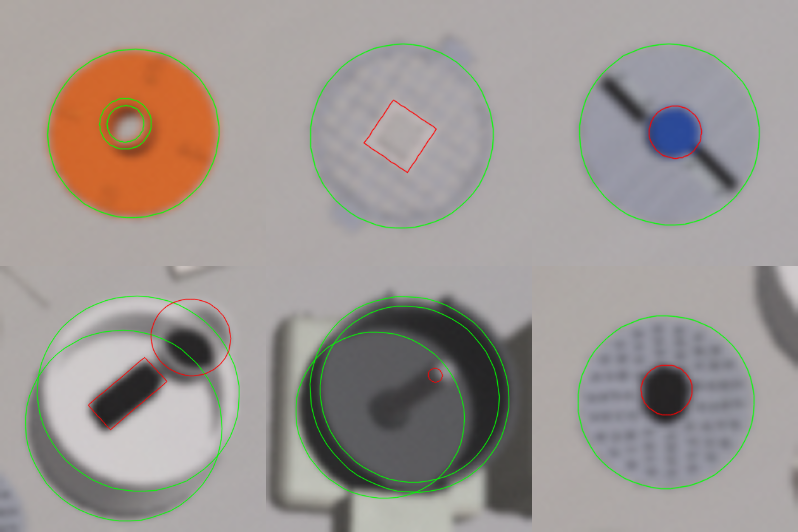

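```bash
python3 - <<'E'
from fit import *
F=np.load("pics/top0.npy");S=np.load("pics/side0.npy")
print(-C['top']['R'].T@C['top']['t'],-C['side']['R'].T@C['side']['t'])
a=crop(F,(395,147),40,9,0); b=crop(S,(255,150),30,12,0,n="side")
b=cv2.resize(b,(400,400));a=cv2.resize(a,(400,400))
def g(im,u0,v0,w):
    for i in range(0,w,10):
        cv2.putText(im,str(u0+i),(int(i*400/w),10),0,.35,(0,255,255),1);cv2.putText(im,str(v0+i),(0,int(i*400/w)+4),0,.35,(0,255,255),1)
g(a,355,107,80);g(b,225,120,60)
cv2.imwrite("pics/c2.png",np.hstack([a,b]))
E
```

```text
[0.3819 0.2648 0.8852] [0.2594 1.2636 0.6533]
```

View pics/c2.png

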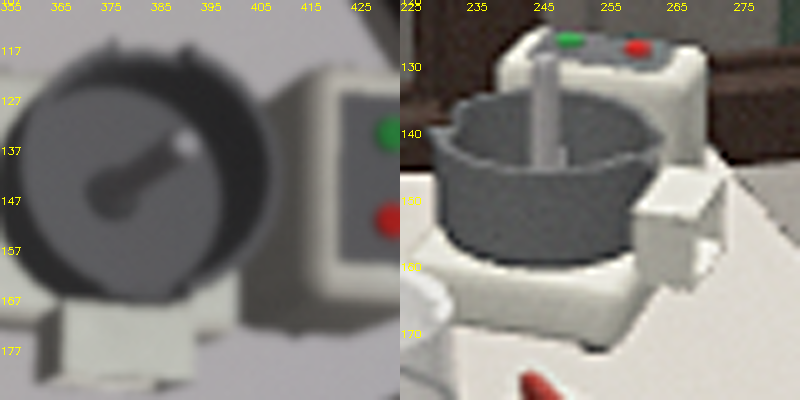

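```bash
python3 - <<'E'
from fit import *
print("top tip",unproj("top",[[392.2,135.4],[392.2,136]],.138))
print("side tip",unproj("side",[[246.4,128.3]],.138), proj("side",[[.5955,-.0374,.138]]))
f=np.load("pics/top0.npy").astype(float); g=f@[.3,.6,.1]
def arc(x,y,z,r,a0,a1): 
    a=np.radians(np.linspace(a0,a1,40)); return np.c_[x+r*np.cos(a),y+r*np.sin(a),0*a+z]
# floor far arc: direction away from camera: (x+, y-): angle about -55deg
for m in [lambda q:[arc(*q,.046,.054,-150,10)],lambda q:[arc(*q,.046,.054,-110,-10)],
          lambda q:[arc(*q,.098,.06,-150,60)],
          lambda q:[arc(*q,.098,.054,60,200)], lambda q:[arc(*q,.046,.054,-120,-0),arc(*q,.098,.054,90,170),arc(*q,.098,.06,-80,-20)]]:
    print(fit(g,"top",m,[.5955,-.037],[.006,.006]))
E
```

```text
top tip [[ 0.596  -0.0376  0.138 ]
 [ 0.5946 -0.0375  0.138 ]]
side tip [[ 0.5942 -0.0361  0.138 ]] [[246.1438 128.1396]]
(array([ 0.597, -0.035]), np.float64(30.481332020033705))
(array([ 0.5963, -0.0355]), np.float64(34.75062867528102))
(array([ 0.5931, -0.0301]), np.float64(37.656336989974946))
(array([ 0.5934, -0.0305]), np.float64(24.831497598172138))
(array([ 0.5969, -0.0313]), np.float64(88.2945397882927))
```

```bash
python3 - <<'E'
from fit import *
F=np.load("pics/top0.npy");S=np.load("pics/side0.npy");G=(0,255,0);R=(0,0,255)
cu=(.5955,-.0368)
def W(P,yaw): 
    P=np.array(P,float);c,s=np.cos(yaw),np.sin(yaw);return np.c_[cu[0]+c*P[:,0]-s*P[:,1],cu[1]+s*P[:,0]+c*P[:,1],P[:,2]]
yaw=np.radians(-93)
cur=[(circ(*cu,.098,.06),G),(circ(*cu,.098,.054),G),(circ(*cu,.046,.054),G),(circ(*cu,.138,.005),R),(circ(*cu,.05,.008),R)]
m=[[.070,-.05,.104],[.070,.05,.104],[.142,.05,.104],[.142,-.05,.104],[.07,-.05,.104]]
cur+=[(W(m,yaw),R)]
for sg in(1,-1): cur+=[(W([[-.0175,sg*.06,.098],[-.0135,sg*.06,.088],[.0135,sg*.06,.088],[.0175,sg*.06,.098]],yaw),(255,255,0))]
a=cv2.resize(crop(F,(395,147),40,10,0,cur),(400,400)); b=cv2.resize(crop(S,(255,150),30,12,0,cur,n="side"),(400,400))
cv2.imwrite("pics/c3.png",np.hstack([a,b]))
E
```

```text
(no output)
```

View pics/c3.png

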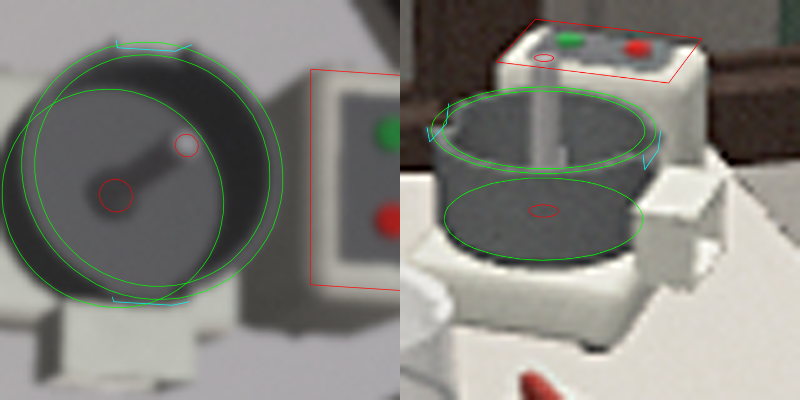

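```bash
python3 - <<'E'
from fit import *
S=np.load("pics/side0.npy");F=np.load("pics/top0.npy")
a=cv2.resize(S[122:167,222:282,::-1],None,fx=10,fy=10,interpolation=cv2.INTER_LANCZOS4)
a=cv2.convertScaleAbs(a,alpha=1.6,beta=0)
cv2.imwrite("pics/c4.png",a)
b=cv2.resize(F[108:172,350:430,::-1],None,fx=9,fy=9,interpolation=cv2.INTER_LANCZOS4)
b=cv2.convertScaleAbs(b,alpha=1.8,beta=0)
cv2.imwrite("pics/c5.png",b)
E
```

```text
(no output)
```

View pics/c4.png

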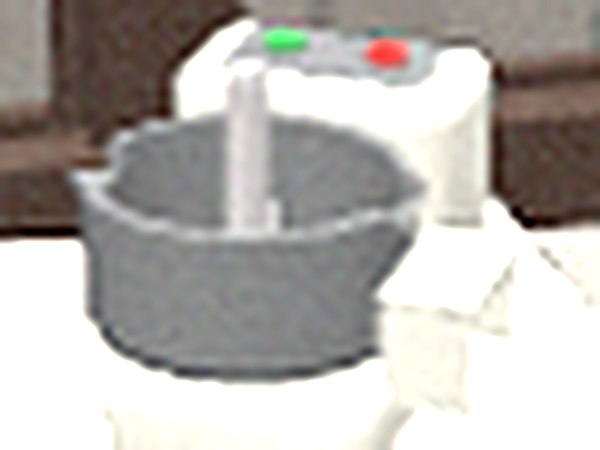

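View pics/c5.png

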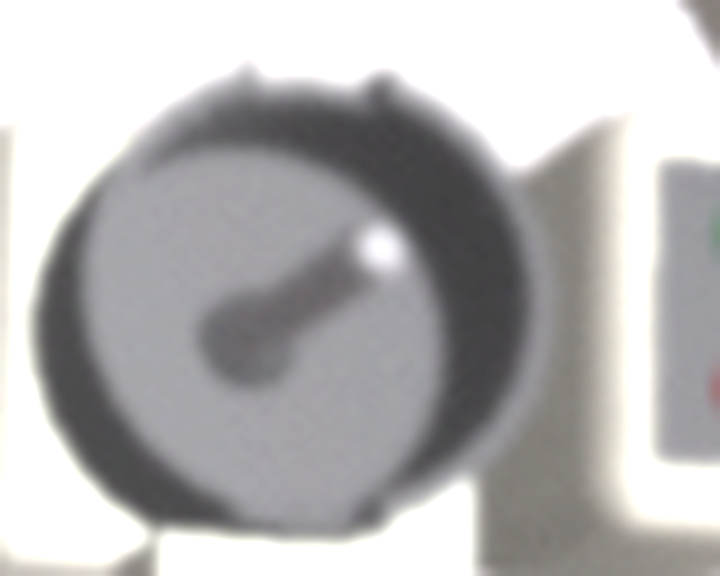

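```bash
python3 - <<'E'
from fit import *
cu=np.array([.5955,-.0368])
P=unproj("top",np.array([[248,74],[383,86],[375,512]])/9+[350-.45,108-.45],.098)
for p in P:
    d=p[:2]-cu; print(p, np.hypot(*d), np.degrees(np.arctan2(d[1],d[0])))
# expected local angles: (-.0175,.06)=106.3,(.0175,.06)=73.7 ; (.0175,-.06)=-73.7
# motor edges: top bezel screen panel
Q=unproj("top",np.array([[660,165],[660,455],[603,120],[600,520]])/9+[350-.45,108-.45],.104);print(Q)
for a,b in((0,1),(2,3)):
    d=Q[a]-Q[b]; print(np.degrees(np.arctan2(d[1],d[0]))-90)
E
```

```text
[ 0.6532 -0.0208  0.098 ] 0.059903924026439695 15.51012459123288
[ 0.6506 -0.0554  0.098 ] 0.05814940296675853 -18.697435116656862
[ 0.5402 -0.0487  0.098 ] 0.056616776130588145 -167.84844677458383
[[ 0.629  -0.1231  0.104 ]
 [ 0.5542 -0.1191  0.104 ]
 [ 0.6405 -0.1091  0.104 ]
 [ 0.5375 -0.103   0.104 ]]
-93.07518686723071
-93.3583991833947
```

```bash
python3 - <<'E'
from fit import *
F=np.load("pics/top0.npy");S=np.load("pics/side0.npy")
b=cv2.resize(F[90:150,270:340,::-1],None,fx=8,fy=8,interpolation=cv2.INTER_LANCZOS4)
a=cv2.resize(S[150:200,190:240,::-1],None,fx=8,fy=8,interpolation=cv2.INTER_LANCZOS4)
cv2.imwrite("pics/c6.png",b);cv2.imwrite("pics/c7.png",a)
E
```

```text
(no output)
```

View pics/c6.png

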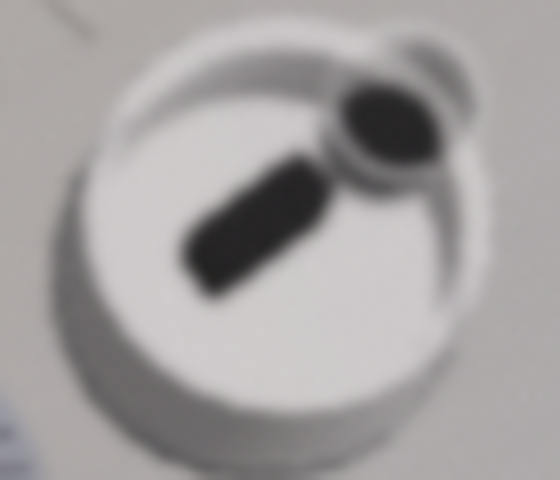

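View pics/c7.png

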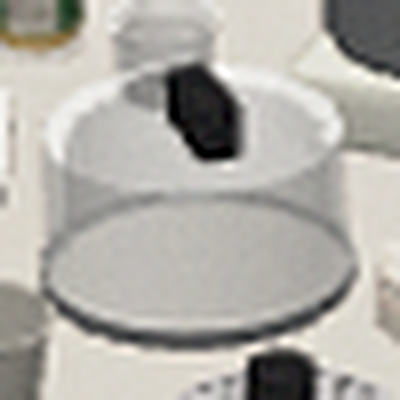

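```bash
python3 - <<'E'
from fit import *
from scipy.optimize import least_squares
F=np.load("pics/top0.npy");S=np.load("pics/side0.npy")
def ext(q):
    p=np.vstack([proj("side",circ(q[0],q[1],z,.066)) for z in(0,.008)]);t=np.vstack([proj("top",circ(q[0],q[1],z,.066)) for z in(0,.008)])
    return np.array([p[:,0].min(),p[:,0].max(),p[:,1].max(),t[:,0].min(),t[:,1].max()])
m=np.array([190+40/8,190+357/8,150+346/8,270+51/8,90+474/8])-.5
r=least_squares(lambda q:ext(q)-m,[.66,.14]);print(r.x,r.fun)
x,y=r.x
# bar ends from top: mid of ends at z .094
e=unproj("top",np.array([[198,272],[317,178]])/8+[269.5,89.5],.094);print(e)
d=e[1]-e[0];a=np.arctan2(d[1],d[0]);print(np.degrees(a),np.hypot(*d[:2]), e.mean(0)[:2]+.014*np.array([np.cos(a),np.sin(a)]))
q=(x,y,a)
B=np.array([[-.037,-.01],[.009,-.01],[.009,.01],[-.037,.01],[-.037,-.01]])
bar=lambda z:np.c_[x+np.cos(a)*B[:,0]-np.sin(a)*B[:,1],y+np.sin(a)*B[:,0]+np.cos(a)*B[:,1],0*B[:,0]+z]
G=(0,200,0);R=(0,0,255)
cur=[(circ(x,y,0,.066),G),(circ(x,y,.068,.063),G),(bar(.094),R),(bar(.068),R),(circ(x+.036*np.cos(a),y+.036*np.sin(a),.101,.024),R)]
cv2.imwrite("pics/c8.png",np.hstack([cv2.resize(crop(F,(305,120),35,8,0,cur),(400,400)),cv2.resize(crop(S,(215,175),28,8,0,cur,n="side"),(400,400))]))
E
```

```text
[0.6617 0.1376] [-0.6336 -0.5729  0.4882  0.4751  0.8376]
[[0.6338 0.1691 0.094 ]
 [0.662  0.1347 0.094 ]]
-50.61267446628993 0.044516173239432646 [0.6568 0.1411]
```

View pics/c8.png

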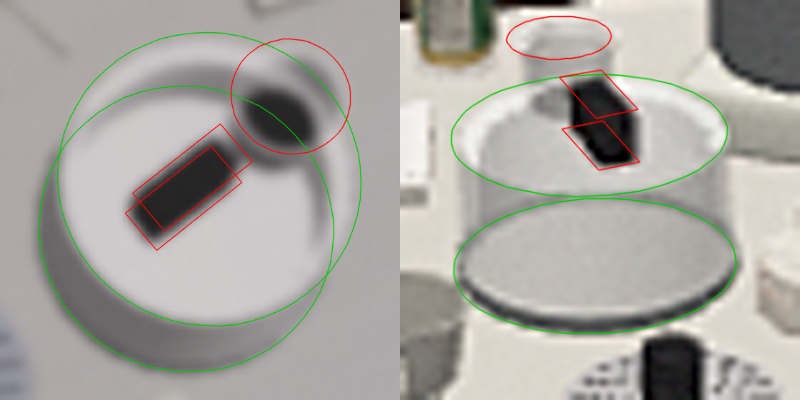

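The lid fits at about (0.660, 0.139) with yaw −50.5°, and the cutter at (0.5955, −0.037) with yaw about −93°. Next I go above the ejector, after a helper that turns world shifts into tool shifts.

```bash
cat > go.py <<'E'
import sys
from h import *
# usage: go.py x y z [jaw axis deg | k]
o=monitor.get_obs(); R=Rot.from_rotvec(o['orientation']).as_matrix(); p=np.array(o['tcp_pos'])
jy=np.degrees(np.arctan2(R[1,1],R[0,1]))
print("t %.2f tcp"%o['clock'],p,"jaw axis %.2f"%jy,"tilt",R[:2,2],"w %.4f"%o['grip_width'],"F",o['contact_force'],"j7 %.2f"%o['joints'][6])
if len(sys.argv)>1:
    T=np.array([float(v) for v in sys.argv[1:4]]); dy=0
    if len(sys.argv)>4:
        dy=(float(sys.argv[4])-jy+90)%180-90
    Rt=Rot.from_euler('z',dy,degrees=True).as_matrix()@np.array([[np.sin(np.radians(jy)),np.cos(np.radians(jy)),0],[-np.cos(np.radians(jy)),np.sin(np.radians(jy)),0],[0,0,-1]]).T*1 if False else None
    # desired: tool z down, jaw axis at jy+dy
    a=np.radians(jy+dy); y=np.array([np.cos(a),np.sin(a),0]); z=np.array([0,0,-1.]); x=np.cross(y,z)
    Rd=np.c_[x,y,z]
    print("tool shift mm",np.round(R.T@(T-p)*1000,1),"| in final axes",np.round(Rd.T@(T-p)*1000,1),"| turn deg",np.round(np.degrees(Rot.from_matrix(R.T@Rd).as_rotvec()),2))
E
python3 go.py .534 .400 .12
```

```text
t 0.10 tcp [0.2817 0.6129 0.2304] jaw axis 65.32 tilt [-0.0006 -0.0015] w 0.0850 F [-0.8562 -0.3899 -0.5972] j7 -0.08
tool shift mm [-318.2  -87.9  110.6] | in final axes [-318.2  -88.   110.4] | turn deg [-0.09  0.01  0.  ]
```

>>> {"method": "drive_tool", "body": {"commands": [{"linear":[-0.05,-0.014,0],"dr":[0,0,0],"jaw":0},{"linear":[-0.05,-0.014,0.01],"dr":[0,0,0],"jaw":0},{"linear":[-0.05,-0.014,0.02],"dr":[0,0,0],"jaw":0},{"linear":[-0.05,-0.014,0.02],"dr":[0,0,0],"jaw":0},{"linear":[-0.05,-0.014,0.02],"dr":[0,0,0],"jaw":0},{"linear":[-0.05,-0.014,0.02],"dr":[0,0,0],"jaw":0}], "force": 40}}

```text
clock: 0.85
tcp_pos: [0.5204, 0.4117, 0.1365]
orientation: [-0.652, -3.07, -0.0]
contact_force: [0.1, 0.8, -0.8]
grip_width: 0.0855
```

```bash
python3 go.py .534 .400 .08
```

```text
t 0.85 tcp [0.5204 0.4117 0.1365] jaw axis 66.03 tilt [-0.0032  0.0008] w 0.0855 F [ 0.0531  0.8337 -0.8005] j7 0.43
tool shift mm [-17.4  -5.1  56.5] | in final axes [-17.2  -5.2  56.5] | turn deg [-0.03 -0.19 -0.  ]
```

>>> {"method": "drive_tool", "body": {"commands": [{"linear":[-0.017,-0.005,0.03],"dr":[0,0,0],"jaw":0},{"linear":[0,0,0.03],"dr":[0,0,0],"jaw":0},{"linear":[0,0,0],"dr":[0,0,0],"jaw":0}]}}

```text
clock: 1.23
tcp_pos: [0.538, 0.3919, 0.0721]
orientation: [-0.667, -3.066, 0.01]
contact_force: [0.4, 0.1, -0.1]
grip_width: 0.0855
```

```bash
python3 go.py .534 .400 .02; python3 - <<'E'
from h import *
f=viewer.grab_frame("top");x,y=.534,.4
p=monitor.get_obs()['tcp_pos']
cv2.imwrite("pics/e1.png",crop(f,proj("top",[[x,y,.03]])[0],40,8,0,[(circ(x,y,.005,.048),(0,255,0)),(circ(x,y,.034,.014),(255,0,0)),(circ(p[0],p[1],p[2]+.01,.004),(0,0,255))]))
E
```

```text
t 1.23 tcp [0.538  0.3919 0.0721] jaw axis 65.45 tilt [-0.0046 -0.0053] w 0.0855 F [ 0.4079  0.0683 -0.1442] j7 0.46
tool shift mm [ 6.9  6.  52.1] | in final axes [ 7.   5.7 52.1] | turn deg [-0.38 -0.11 -0.  ]
```

View pics/e1.png

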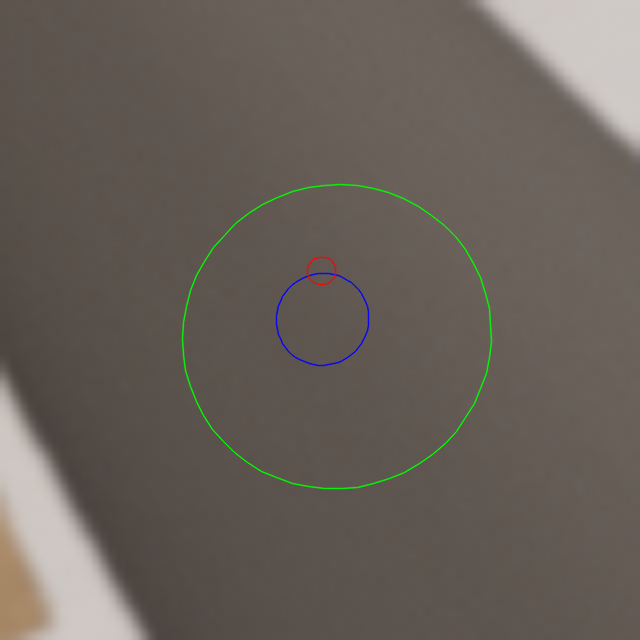

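The arm hides the ejector in the top view. Motion coasted a few mm past the target, so I correct and settle.

>>> {"method": "drive_tool", "body": {"commands": [{"linear":[0.007,0.006,0.02],"dr":[-0.4,0,0],"jaw":0},{"linear":[0,0,0],"dr":[0,0,0],"jaw":0},{"linear":[0,0,0],"dr":[0,0,0],"jaw":0}]}}

```text
clock: 1.65
tcp_pos: [0.5368, 0.404, 0.0585]
orientation: [0.664, 3.067, 0.013]
contact_force: [0.4, 0.4, -0.5]
grip_width: 0.0852
```

```bash
python3 go.py .534 .400 .02; python3 - <<'E'
from h import *
f=viewer.grab_frame("side");x,y=.534,.4
cv2.imwrite("pics/e2.png",crop(f,proj("side",[[x,y,.05]])[0],50,6,0,[(circ(x,y,.034,.014),(255,0,0))],n="side"))
E
```

```text
t 1.65 tcp [0.5368 0.404  0.0585] jaw axis 65.55 tilt [0.0056 0.0075] w 0.0852 F [ 0.3921  0.39   -0.5076] j7 0.46
tool shift mm [ 0.9 -5.2 38.5] | in final axes [ 0.9 -4.8 38.5] | turn deg [ 0.53  0.12 -0.  ]
```

View pics/e2.png

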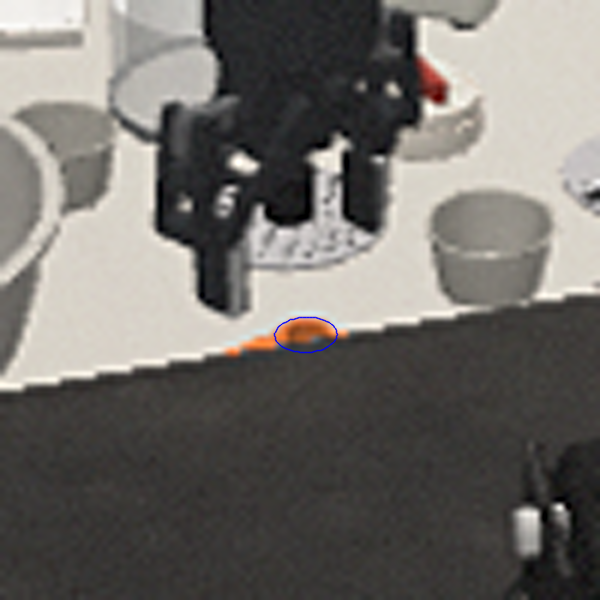

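The side view shows the fingers straddling the orange hub at (306,330), which fits the estimate to about 1 mm. I descend onto it.

>>> {"method": "drive_tool", "body": {"commands": [{"linear":[0.001,-0.005,0.01],"dr":[0.4,0,0],"jaw":0},{"linear":[0,0,0.01],"dr":[0,0,0],"jaw":0},{"linear":[0,0,0.007],"dr":[0,0,0],"jaw":0},{"linear":[0,0,0],"dr":[0,0,0],"jaw":0},{"linear":[0,0,0],"dr":[0,0,0],"jaw":0}]}}

```text
clock: 2.33
tcp_pos: [0.5341, 0.3996, 0.0306]
orientation: [0.665, 3.067, 0.003]
contact_force: [0.1, 1.0, 0.6]
grip_width: 0.0856
```

```bash
python3 go.py .534 .3995 .02
```

```text
t 2.33 tcp [0.5341 0.3996 0.0306] jaw axis 65.54 tilt [0.0032 0.0012] w 0.0856 F [0.1113 1.0053 0.6165] j7 0.46
tool shift mm [ 0.1 -0.2 10.6] | in final axes [ 0.  -0.2 10.6] | turn deg [ 0.14  0.14 -0.  ]
```

>>> {"method": "drive_tool", "body": {"commands": [{"linear":[0,0,0.0105],"dr":[0,0,0],"jaw":0},{"linear":[0,0,0],"dr":[0,0,0],"jaw":0.5},{"linear":[0,0,0],"dr":[0,0,0],"jaw":1},{"linear":[0,0,0],"dr":[0,0,0],"jaw":1},{"linear":[0,0,0],"dr":[0,0,0],"jaw":1},{"linear":[0,0,0],"dr":[0,0,0],"jaw":1}]}}

```text
clock: 3.08
tcp_pos: [0.5345, 0.3999, 0.02]
orientation: [0.665, 3.067, 0.004]
contact_force: [0.1, 0.1, -1.0]
grip_width: 0.0258
```

```bash
python3 go.py .534 .3995 .02
```

```text
t 3.08 tcp [0.5345 0.3999 0.02  ] jaw axis 65.54 tilt [0.004  0.0019] w 0.0258 F [ 0.1058  0.0991 -1.0381] j7 0.46
tool shift mm [ 0.3 -0.6 -0. ] | in final axes [ 0.3 -0.6 -0. ] | turn deg [ 0.19  0.17 -0.  ]
```

>>> {"method": "drive_tool", "body": {"commands": [{"linear":[0,0,0],"dr":[0,0,0],"jaw":1},{"linear":[0,0,-0.02],"dr":[0,0,0],"jaw":1},{"linear":[0,0,-0.03],"dr":[0,0,0],"jaw":1},{"linear":[0,0,0],"dr":[0,0,0],"jaw":1}]}}

```text
clock: 3.58
tcp_pos: [0.5346, 0.4001, 0.0736]
orientation: [0.665, 3.066, 0.005]
contact_force: [0.8, 0.2, -0.8]
grip_width: 0.0258
```

```bash
python3 go.py .5955 -.0368 .22; python3 - <<'E'
from h import *
f=viewer.grab_frame("side");x,y=.534,.4
cv2.imwrite("pics/e3.png",crop(f,proj("side",[[x,y,.07]])[0],50,6,0,n="side"))
E
```

```text
t 3.58 tcp [0.5346 0.4001 0.0736] jaw axis 65.53 tilt [0.0047 0.0024] w 0.0258 F [ 0.7642  0.2231 -0.779 ] j7 0.45
tool shift mm [-236.8 -371.8 -147.2] | in final axes [-236.3 -372.4 -146.4] | turn deg [ 0.24  0.19 -0.  ]
```

View pics/e3.png

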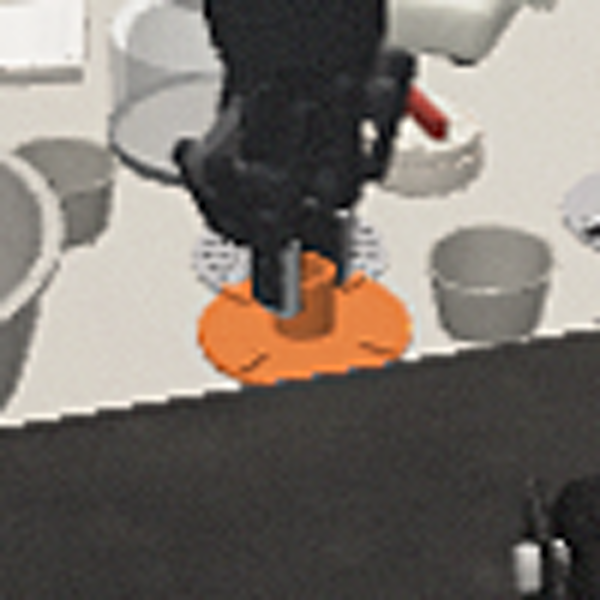

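The ejector is held level by the hub at (305,290). I carry it up and over to the cutter.

>>> {"method": "drive_tool", "body": {"commands": [{"linear":[0,0,-0.05],"dr":[0,0,0],"jaw":1},{"linear":[-0.015,-0.024,-0.05],"dr":[0,0,0],"jaw":1},{"linear":[-0.03,-0.047,-0.03],"dr":[0,0,0],"jaw":1},{"linear":[-0.033,-0.052,0],"dr":[0,0,0],"jaw":1},{"linear":[-0.033,-0.052,0],"dr":[0,0,0],"jaw":1},{"linear":[-0.033,-0.052,0],"dr":[0,0,0],"jaw":1},{"linear":[-0.03,-0.047,0],"dr":[0,0,0],"jaw":1},{"linear":[-0.01,-0.016,0],"dr":[0,0,0],"jaw":1}]}}

```text
clock: 4.62
tcp_pos: [0.5791, 0.0513, 0.2022]
orientation: [-0.656, -3.07, 0.005]
contact_force: [-0.9, 0.4, -0.2]
grip_width: 0.026
```

```bash
python3 go.py .5955 -.0368 .20
```

```text
t 4.62 tcp [0.5791 0.0513 0.2022] jaw axis 65.88 tilt [-0.0032 -0.0024] w 0.0260 F [-0.9117  0.3598 -0.1629] j7 1.02
tool shift mm [-50.9 -73.7   2.3] | in final axes [-50.9 -73.7   2.2] | turn deg [-0.2  -0.11 -0.  ]
```

>>> {"method": "drive_tool", "body": {"commands": [{"linear":[-0.022,-0.031,0],"dr":[-0.2,-0.1,0],"jaw":1},{"linear":[-0.018,-0.026,0],"dr":[0,0,0],"jaw":1},{"linear":[-0.007,-0.01,0],"dr":[0,0,0],"jaw":1},{"linear":[0,0,0],"dr":[0,0,0],"jaw":1},{"linear":[0,0,0],"dr":[0,0,0],"jaw":1}]}}

```text
clock: 5.25
tcp_pos: [0.5927, -0.0315, 0.1997]
orientation: [-0.658, -3.067, 0.001]
contact_force: [-0.0, 0.4, -0.3]
grip_width: 0.0257
```

```bash
python3 go.py .5955 -.0368 .20; python3 - <<'E'
from fit import *
f=viewer.grab_frame("side");t=viewer.grab_frame("top"); np.save("pics/s4.npy",f);np.save("pics/t4.npy",t)
p=monitor.get_obs()['tcp_pos'];x,y=p[:2];z=p[2]-.02
rb=f.astype(float);rb=rb[:,:,0]-rb[:,:,2]
q,s=fit(rb,"side",lambda q:[circ(q[0],q[1],z+.005,.048)],[x,y],[.006,.006]);print(q-p[:2],s)
a=crop(f,proj("side",[[x,y,.15]])[0],45,6,0,[(circ(x,y,z+.005,.048),(255,0,0)),(circ(*q,z+.005,.048),(0,255,0)),(circ(.5955,-.0368,.138,.005),(0,0,255))],n="side")
b=crop(t,proj("top",[[x,y,.15]])[0],45,6,0,[(circ(x,y,z+.005,.048),(255,0,0)),(circ(*q,z+.005,.048),(0,255,0))])
cv2.imwrite("pics/e4.png",cv2.resize(np.hstack([a,b]),(800,400)))
E
```

```text
t 5.25 tcp [ 0.5927 -0.0315  0.1997] jaw axis 65.79 tilt [-0.0054  0.0006] w 0.0257 F [-0.0484  0.4273 -0.3073] j7 1.18
tool shift mm [-4.8 -3.7 -0.3] | in final axes [-4.8 -3.7 -0.3] | turn deg [-0.1  -0.29 -0.  ]
[-0.0033  0.0068] 135.46261173808256
```

View pics/e4.png

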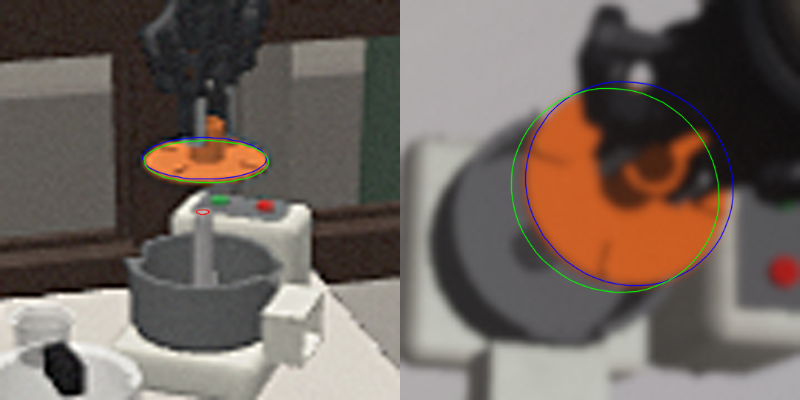

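Both views agree that the disc is centred on the TCP within about 1 mm (top: the disc edge at x=525 lies on the predicted circle). I correct to the shaft axis.

>>> {"method": "drive_tool", "body": {"commands": [{"linear":[-0.005,-0.004,0],"dr":[-0.1,-0.3,0],"jaw":1},{"linear":[0,0,0.01],"dr":[0,0,0],"jaw":1},{"linear":[0,0,0.007],"dr":[0,0,0],"jaw":1},{"linear":[0,0,0],"dr":[0,0,0],"jaw":1},{"linear":[0,0,0],"dr":[0,0,0],"jaw":1}]}}

```text
clock: 5.98
tcp_pos: [0.5956, -0.0353, 0.1811]
orientation: [-0.653, -3.073, -0.001]
contact_force: [-0.3, 0.2, -2.1]
grip_width: 0.0256
```

```bash
python3 go.py .5955 -.0368 .15
```

```text
t 5.97 tcp [ 0.5956 -0.0353  0.1811] jaw axis 65.99 tilt [-0.0002  0.0005] w 0.0256 F [-0.2821  0.2297 -2.0557] j7 1.19
tool shift mm [-0.6 -1.4 31.1] | in final axes [-0.5 -1.4 31.1] | turn deg [ 0.02 -0.02  0.  ]
```

>>> {"method": "drive_tool", "body": {"commands": [{"linear":[-0.0005,-0.0014,0.01],"dr":[0,0,0],"jaw":1},{"linear":[0,0,0.008],"dr":[0,0,0],"jaw":1},{"linear":[0,0,0.006],"dr":[0,0,0],"jaw":1},{"linear":[0,0,0.006],"dr":[0,0,0],"jaw":1},{"linear":[0,0,0],"dr":[0,0,0],"jaw":1}]}}

```text
clock: 6.6
tcp_pos: [0.5953, -0.0369, 0.1487]
orientation: [-0.653, -3.072, -0.0]
contact_force: [0.4, 0.5, -0.5]
grip_width: 0.0258
```

```bash
python3 go.py .5955 -.0368 .07; python3 - <<'E'
from fit import *
f=viewer.grab_frame("side");t=viewer.grab_frame("top")
a=crop(f,proj("side",[[.5955,-.0368,.12]])[0],30,9,0,n="side");b=crop(t,proj("top",[[.5955,-.0368,.12]])[0],35,8,0)
cv2.imwrite("pics/e5.png",np.hstack([cv2.resize(a,(400,400)),cv2.resize(b,(400,400))]))
E
```

```text
t 6.60 tcp [ 0.5953 -0.0369  0.1487] jaw axis 65.99 tilt [-0.0006  0.0004] w 0.0258 F [ 0.4068  0.4587 -0.4894] j7 1.20
tool shift mm [-0.2  0.2 78.7] | in final axes [-0.2  0.2 78.7] | turn deg [ 0.01 -0.04  0.  ]
```

View pics/e5.png

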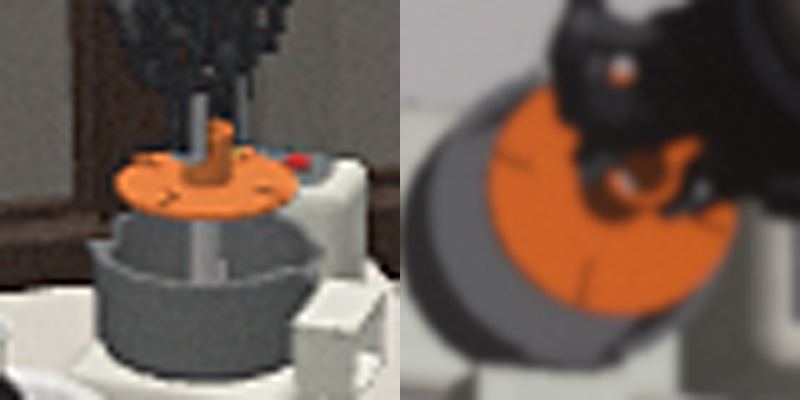

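The shaft tip sits in the bore (the bright spot at (630,183) in the top view) and there is no contact force. I keep lowering.

>>> {"method": "drive_tool", "body": {"commands": [{"linear":[0,0,0.012],"dr":[0,0,0],"jaw":1},{"linear":[0,0,0.012],"dr":[0,0,0],"jaw":1},{"linear":[0,0,0.012],"dr":[0,0,0],"jaw":1},{"linear":[0,0,0.012],"dr":[0,0,0],"jaw":1},{"linear":[0,0,0.008],"dr":[0,0,0],"jaw":1},{"linear":[0,0,0],"dr":[0,0,0],"jaw":1}]}}

```text
clock: 7.45
tcp_pos: [0.5955, -0.0368, 0.0888]
orientation: [-0.653, -3.073, -0.001]
contact_force: [0.3, -0.0, -0.5]
grip_width: 0.0256
```

```bash
python3 go.py .5955 -.0368 .07
```

```text
t 7.45 tcp [ 0.5955 -0.0368  0.0888] jaw axis 65.99 tilt [-0.0003  0.0005] w 0.0256 F [ 0.2551 -0.025  -0.5351] j7 1.22
tool shift mm [-0.   0.  18.8] | in final axes [-0.   0.  18.8] | turn deg [ 0.02 -0.03  0.  ]
```

>>> {"method": "drive_tool", "body": {"commands": [{"linear":[0,0,0.008],"dr":[0,0,0],"jaw":1},{"linear":[0,0,0.006],"dr":[0,0,0],"jaw":1},{"linear":[0,0,0.003],"dr":[0,0,0],"jaw":1},{"linear":[0,0,0],"dr":[0,0,0],"jaw":1},{"linear":[0,0,0],"dr":[0,0,0],"jaw":1}]}}

```text
clock: 8.07
tcp_pos: [0.5963, -0.0369, 0.0715]
orientation: [0.653, 3.072, 0.001]
contact_force: [0.0, 0.1, -0.6]
grip_width: 0.0256
```

```bash
python3 go.py .5955 -.0368 .07
```

```text
t 8.07 tcp [ 0.5963 -0.0369  0.0715] jaw axis 65.99 tilt [0.0015 0.0005] w 0.0256 F [ 0.0453  0.1006 -0.5754] j7 1.23
tool shift mm [ 0.8 -0.2  1.5] | in final axes [ 0.8 -0.2  1.5] | turn deg [ 0.06  0.06 -0.  ]
```

>>> {"method": "drive_tool", "body": {"commands": [{"linear":[0,0,0.0015],"dr":[0,0,0],"jaw":1},{"linear":[0,0,0],"dr":[0,0,0],"jaw":1},{"linear":[0,0,0.001],"dr":[0,0,0],"jaw":1},{"linear":[0,0,0],"dr":[0,0,0],"jaw":1}]}}

```text
clock: 8.57
tcp_pos: [0.5969, -0.0369, 0.07]
orientation: [0.653, 3.07, 0.002]
contact_force: [0.2, 0.1, -1.0]
grip_width: 0.0256
```

```bash
python3 go.py .5955 -.0368 .07
```

```text
t 8.57 tcp [ 0.5969 -0.0369  0.07  ] jaw axis 65.98 tilt [0.003  0.0007] w 0.0256 F [ 0.2464  0.1044 -0.9741] j7 1.23
tool shift mm [ 1.4 -0.4  0. ] | in final axes [ 1.4 -0.4  0. ] | turn deg [ 0.1   0.14 -0.  ]
```

>>> {"method": "drive_tool", "body": {"commands": [{"linear":[0,0,0],"dr":[0,0,0],"jaw":0.62},{"linear":[0,0,0],"dr":[0,0,0],"jaw":0.5},{"linear":[0,0,0],"dr":[0,0,0],"jaw":0.5},{"linear":[0,0,0],"dr":[0,0,0],"jaw":0.5}]}}

```text
clock: 9.07
tcp_pos: [0.5971, -0.0369, 0.07]
orientation: [0.653, 3.07, 0.002]
contact_force: [-0.2, -1.0, -0.1]
grip_width: 0.0423
```

```bash
python3 go.py .5955 -.0368 .07
```

```text
t 9.07 tcp [ 0.5971 -0.0369  0.07  ] jaw axis 65.99 tilt [0.0035 0.0007] w 0.0423 F [-0.2133 -1.01   -0.1091] j7 1.23
tool shift mm [ 1.5 -0.6  0. ] | in final axes [ 1.5 -0.6  0. ] | turn deg [ 0.12  0.17 -0.  ]
```

Released. I go up and look.

>>> {"method": "drive_tool", "body": {"commands": [{"linear":[0,0,-0.02],"dr":[0,0,0],"jaw":0.5},{"linear":[0,0,-0.04],"dr":[0,0,0],"jaw":0.5},{"linear":[0,0,-0.05],"dr":[0,0,0],"jaw":0.5},{"linear":[0,0,-0.03],"dr":[0,0,0],"jaw":0.2},{"linear":[0.02,0.05,0],"dr":[0,0,0],"jaw":0},{"linear":[0.02,0.06,0],"dr":[0,0,0],"jaw":0},{"linear":[0.02,0.06,0],"dr":[0,0,0],"jaw":0},{"linear":[0.02,0.05,0],"dr":[0,0,0],"jaw":0}]}}

```text
clock: 10.07
tcp_pos: [0.6155, 0.1944, 0.2155]
orientation: [0.673, 3.063, 0.0]
contact_force: [0.7, 0.4, 0.6]
grip_width: 0.0855
```

```bash
python3 go.py .368 .3067 .15 -33.5; python3 - <<'E'
from fit import *
f=viewer.grab_frame("side");t=viewer.grab_frame("top");np.save("pics/t6.npy",t)
x,y=.5955,-.0368;G=(0,255,0)
a=crop(f,proj("side",[[x,y,.09]])[0],30,9,0,[(circ(x,y,.084,.014),G)],n="side");b=crop(t,proj("top",[[x,y,.09]])[0],35,8,0,[(circ(x,y,.055,.048),G)])
cv2.imwrite("pics/e6.png",np.hstack([cv2.resize(a,(400,400)),cv2.resize(b,(400,400))]))
E
```

```text
t 10.07 tcp [0.6155 0.1944 0.2155] jaw axis 65.23 tilt [ 0.0055 -0.0012] w 0.0855 F [0.671  0.3531 0.648 ] j7 0.79
tool shift mm [272.1  -1.8  64. ] | in final axes [ 43.  268.4  65.5] | turn deg [ -0.16   0.31 -81.27]
```

View pics/e6.png

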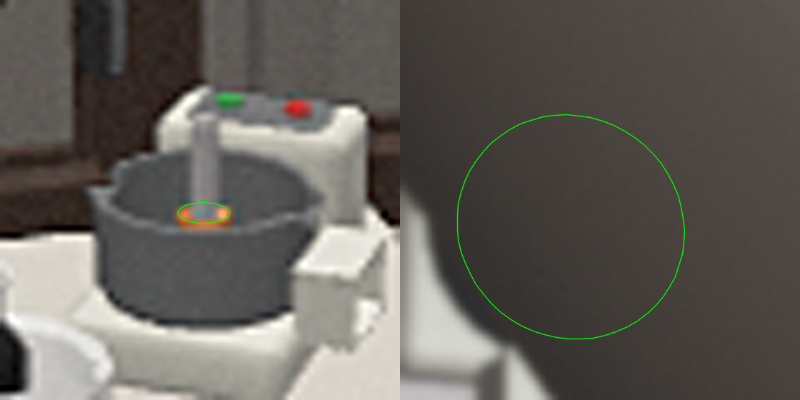

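The side view shows the orange hub top exactly at the seated height (204,213), so the ejector is home. Next is the grid: confirmation crop and move numbers.

```bash
python3 go.py .3685 .3065 .15 56.5; python3 - <<'E'
from h import *
t=np.load("pics/t6.npy");x,y=.3685,.3065
a=np.radians(-33.5);u=np.array([np.cos(a),np.sin(a)]);v=np.array([-u[1],u[0]])
def P(l): return np.array([[*(np.array([x,y])+v*p*1e-3+u*q*1e-3),r*1e-3] for p,q,r in l])
cur=[(circ(x,y,.008,.05),(0,255,0)),(P([(-9,50,8),(-9,59,8),(9,59,8),(9,50,8)]),(0,0,255)),(P([(-9,-50,8),(-9,-59,8),(9,-59,8),(9,-50,8)]),(0,0,255)),(P([(-14,-14,24),(14,-14,24),(14,14,24),(-14,14,24),(-14,-14,24)]),(255,0,0))]
c=proj("top",[[x,y,.01]])[0]
cv2.imwrite("pics/g1.png",np.hstack([cv2.resize(crop(t,c,32,10,0),(400,400)),cv2.resize(crop(t,c,32,10,0,cur),(400,400))]))
E
```

```text
t 10.18 tcp [0.6141 0.2015 0.2149] jaw axis 65.83 tilt [0.0044 0.003 ] w 0.0855 F [-0.4391  0.0302 -0.6179] j7 0.80
tool shift mm [267.2  -5.1  64.2] | in final axes [262.7 -48.   64.9] | turn deg [0.27 0.14 9.33]
```

View pics/g1.png

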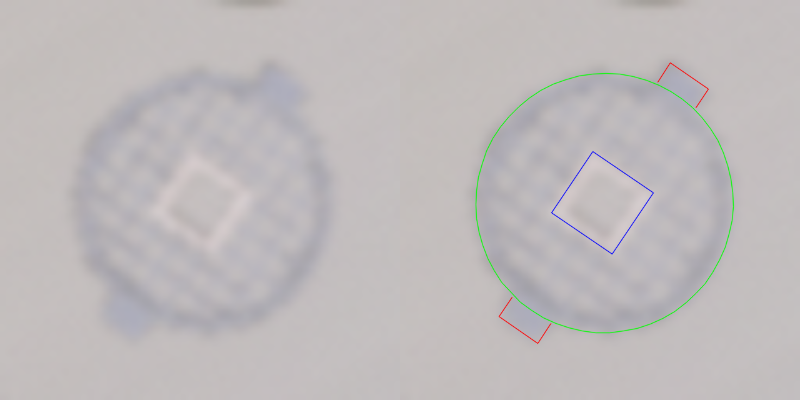

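The crop shows the lattice grid with ears at (280,90) and (127,312) and the white square collar at (203,200), and the overlay fits. Moving above it.

>>> {"method": "drive_tool", "body": {"commands": [{"linear":[0.02,0,0],"dr":[0,0,9.3],"jaw":0},{"linear":[0.04,-0.008,0],"dr":[0,0,0],"jaw":0},{"linear":[0.05,-0.009,0],"dr":[0,0,0],"jaw":0},{"linear":[0.05,-0.009,0.02],"dr":[0,0,0],"jaw":0},{"linear":[0.05,-0.009,0.02],"dr":[0,0,0],"jaw":0},{"linear":[0.03,-0.008,0.02],"dr":[0,0,0],"jaw":0},{"linear":[0.005,0,0],"dr":[0,0,0],"jaw":0},{"linear":[0,0,0],"dr":[0,0,0],"jaw":0}]}}

```text
clock: 11.18
tcp_pos: [0.3799, 0.3013, 0.1528]
orientation: [0.908, 3.001, 0.009]
contact_force: [0.8, 0.0, 0.6]
grip_width: 0.0855
```

```bash
python3 go.py .3685 .3065 .011 56.5
```

```text
t 11.18 tcp [0.3799 0.3013 0.1528] jaw axis 56.33 tilt [0.0076 0.0038] w 0.0855 F [0.8471 0.0082 0.58  ] j7 0.21
tool shift mm [ 13.   -3.  141.7] | in final axes [ 12.4  -2.  141.8] | turn deg [ 0.42  0.24 -0.17]
```

>>> {"method": "drive_tool", "body": {"commands": [{"linear":[0.011,-0.002,0.03],"dr":[0.4,0.2,-0.2],"jaw":0},{"linear":[0,0,0.03],"dr":[0,0,0],"jaw":0},{"linear":[0,0,0.02],"dr":[0,0,0],"jaw":0},{"linear":[0,0,0],"dr":[0,0,0],"jaw":0},{"linear":[0,0,0],"dr":[0,0,0],"jaw":0}]}}

```text
clock: 11.8
tcp_pos: [0.3802, 0.3061, 0.0752]
orientation: [0.917, 2.996, 0.014]
contact_force: [-0.0, -0.5, 0.1]
grip_width: 0.0851
```

```bash
python3 go.py .3685 .3065 .011 56.5
```

```text
t 11.80 tcp [0.3802 0.3061 0.0752] jaw axis 55.96 tilt [0.0106 0.006 ] w 0.0851 F [-0.0349 -0.5269  0.0914] j7 0.21
tool shift mm [10.2 -6.9 64.1] | in final axes [10.  -6.1 64.2] | turn deg [ 0.62  0.31 -0.54]
```

>>> {"method": "drive_tool", "body": {"commands": [{"linear":[0.01,-0.006,0.01],"dr":[0.6,0.3,-0.5],"jaw":0},{"linear":[0,0,0],"dr":[0,0,0],"jaw":0},{"linear":[0,0,0],"dr":[0,0,0],"jaw":0}]}}

```text
clock: 12.18
tcp_pos: [0.3691, 0.3076, 0.0663]
orientation: [0.906, 3.007, 0.004]
contact_force: [0.2, -0.9, 0.4]
grip_width: 0.0854
```

```bash
python3 go.py .3685 .3065 .011 56.5; python3 -c "
from h import *
print(monitor.get_obs()['joints'])"
```

```text
t 12.18 tcp [0.3691 0.3076 0.0663] jaw axis 56.47 tilt [0.0021 0.0023] w 0.0854 F [ 0.1709 -0.8605  0.374 ] j7 0.20
tool shift mm [-0.1 -1.5 55.3] | in final axes [-0.1 -1.3 55.3] | turn deg [ 0.18  0.03 -0.03]
[-0.8752  0.4026  0.0608  2.1515 -0.0432  0.5855  0.2022]
```

>>> {"method": "drive_tool", "body": {"commands": [{"linear":[0,-0.001,0.012],"dr":[0.2,0,0],"jaw":0},{"linear":[0,0,0.012],"dr":[0,0,0],"jaw":0},{"linear":[0,0,0.01],"dr":[0,0,0],"jaw":0},{"linear":[0,0,0],"dr":[0,0,0],"jaw":0}]}}

```text
clock: 12.68
tcp_pos: [0.3684, 0.3067, 0.0296]
orientation: [0.906, 3.008, -0.002]
contact_force: [-0.8, 0.1, -1.0]
grip_width: 0.0854
```

```bash
python3 go.py .3685 .3065 .011 56.5; python3 - <<'E'
from h import *
f=viewer.grab_frame("side");x,y=.3685,.3065
cv2.imwrite("pics/g2.png",crop(f,proj("side",[[x,y,.05]])[0],40,8,0,n="side"))
E
```

```text
t 12.68 tcp [0.3684 0.3067 0.0296] jaw axis 56.48 tilt [-0.0003 -0.0012] w 0.0854 F [-0.8055  0.05   -0.9762] j7 0.21
tool shift mm [-0.1 -0.1 18.6] | in final axes [-0.1 -0.1 18.6] | turn deg [-0.07  0.02 -0.02]
```

View pics/g2.png

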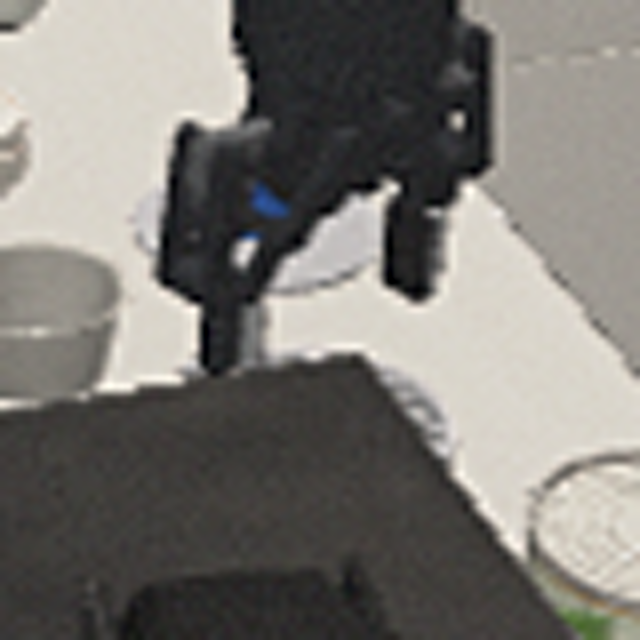

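The laptop hides the collar in the side view, but the fingers at (235,350) and (415,270) are clear of the neighbours. I descend and close.

>>> {"method": "drive_tool", "body": {"commands": [{"linear":[0,0,0.009],"dr":[0,0,0],"jaw":0},{"linear":[0,0,0.008],"dr":[0,0,0],"jaw":0},{"linear":[0,0,0],"dr":[0,0,0],"jaw":0.4},{"linear":[0,0,0],"dr":[0,0,0],"jaw":1},{"linear":[0,0,0],"dr":[0,0,0],"jaw":1},{"linear":[0,0,0],"dr":[0,0,0],"jaw":1},{"linear":[0,0,0],"dr":[0,0,0],"jaw":1}]}}

```text
clock: 13.6
tcp_pos: [0.3692, 0.3073, 0.0126]
orientation: [0.906, 3.007, 0.001]
contact_force: [-0.5, -0.0, -1.4]
grip_width: 0.0267
```

```bash
python3 go.py .3685 .3065 .011 56.5
```

```text
t 13.60 tcp [0.3692 0.3073 0.0126] jaw axis 56.47 tilt [0.0014 0.0005] w 0.0267 F [-0.4831 -0.0303 -1.3668] j7 0.21
tool shift mm [ 0.2 -1.1  1.6] | in final axes [ 0.2 -1.1  1.6] | turn deg [ 0.07  0.05 -0.03]
```

>>> {"method": "drive_tool", "body": {"commands": [{"linear":[0,0,-0.02],"dr":[0,0,0],"jaw":1},{"linear":[0,0,-0.05],"dr":[0,0,0],"jaw":1},{"linear":[0,0,-0.06],"dr":[0,0,0],"jaw":1},{"linear":[0,0,-0.05],"dr":[0,0,0],"jaw":1},{"linear":[0,0,0],"dr":[0,0,0],"jaw":1}]}}

```text
clock: 14.22
tcp_pos: [0.3683, 0.3066, 0.1973]
orientation: [-0.906, -3.008, 0.002]
contact_force: [0.3, 0.5, -2.6]
grip_width: 0.0268
```

```bash
python3 go.py .5955 -.0368 .21 87.2; python3 - <<'E'
from h import *
f=viewer.grab_frame("side");x,y=.3685,.3065
cv2.imwrite("pics/g3.png",crop(f,proj("side",[[x,y,.17]])[0],45,6,0,n="side"))
E
```

```text
t 14.22 tcp [0.3683 0.3066 0.1973] jaw axis 56.48 tilt [-0.0004 -0.0012] w 0.0268 F [ 0.2676  0.4577 -2.562 ] j7 0.18
tool shift mm [-379.1 -160.9  -12.4] | in final axes [-243.8 -331.9  -12.7] | turn deg [ -0.07  -0.   -30.72]
```

View pics/g3.png

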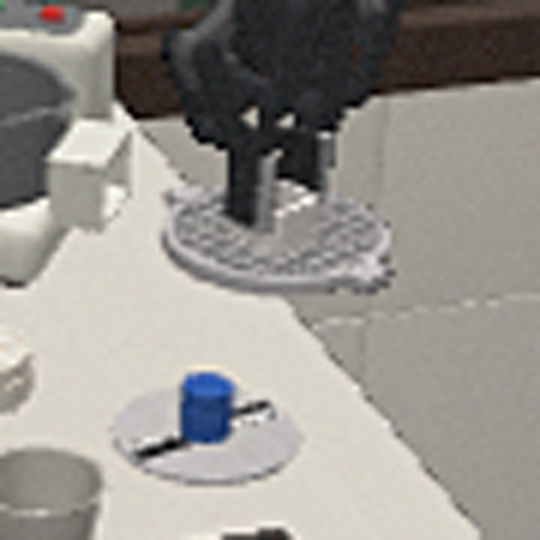

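The grid is held level, collar at (290,200). I turn it and carry it to the cutter.

>>> {"method": "drive_tool", "body": {"commands": [{"linear":[0,0,-0.006],"dr":[0,0,-10.2],"jaw":1},{"linear":[0,0,-0.006],"dr":[0,0,-10.2],"jaw":1},{"linear":[0,0,0],"dr":[0,0,-10],"jaw":1},{"linear":[-0.02,-0.027,0],"dr":[0,0,0],"jaw":1},{"linear":[-0.03,-0.041,0],"dr":[0,0,0],"jaw":1},{"linear":[-0.035,-0.048,0],"dr":[0,0,0],"jaw":1},{"linear":[-0.035,-0.048,0],"dr":[0,0,0],"jaw":1},{"linear":[-0.035,-0.048,0],"dr":[0,0,0],"jaw":1}]}}

```text
clock: 15.28
tcp_pos: [0.509, 0.0828, 0.1937]
orientation: [-0.035, -3.118, 0.028]
contact_force: [0.2, 1.5, -1.2]
grip_width: 0.027
```

```bash
python3 go.py .5955 -.0368 .205 87.2
```

```text
t 15.28 tcp [0.509  0.0828 0.1937] jaw axis 88.72 tilt [-0.0239 -0.0177] w 0.0270 F [ 0.16    1.4719 -1.1763] j7 1.32
tool shift mm [ -88.9 -117.8  -11.3] | in final axes [ -92.3 -115.2  -11.3] | turn deg [-1.06 -1.33  1.51]
```

>>> {"method": "drive_tool", "body": {"commands": [{"linear":[-0.025,-0.034,-0.006],"dr":[-0.6,-0.8,0.8],"jaw":1},{"linear":[-0.025,-0.031,-0.004],"dr":[-0.4,-0.4,0.7],"jaw":1},{"linear":[-0.018,-0.022,0],"dr":[0,0,0],"jaw":1},{"linear":[-0.008,-0.01,0],"dr":[0,0,0],"jaw":1},{"linear":[0,0,0],"dr":[0,0,0],"jaw":1},{"linear":[0,0,0],"dr":[0,0,0],"jaw":1}]}}

```text
clock: 16.02
tcp_pos: [0.5779, -0.0249, 0.1926]
orientation: [-0.088, -3.121, 0.009]
contact_force: [-0.4, 1.3, -1.3]
grip_width: 0.0269
```

```bash
python3 go.py .5955 -.0368 .205 87.2
```

```text
t 16.02 tcp [ 0.5779 -0.0249  0.1926] jaw axis 86.78 tilt [-0.02   -0.0054] w 0.0269 F [-0.3793  1.3448 -1.3082] j7 1.55
tool shift mm [-18.  -11.  -12.7] | in final axes [-18.1 -11.  -12.4] | turn deg [-0.37 -1.13 -0.43]
```

>>> {"method": "drive_tool", "body": {"commands": [{"linear":[-0.014,-0.009,-0.008],"dr":[-0.4,-1.1,-0.4],"jaw":1},{"linear":[-0.003,-0.002,0],"dr":[0,0,0],"jaw":1},{"linear":[0,0,0],"dr":[0,0,0],"jaw":1},{"linear":[0,0,0],"dr":[0,0,0],"jaw":1}]}}

```text
clock: 16.52
tcp_pos: [0.5952, -0.0349, 0.2013]
orientation: [0.071, 3.139, 0.003]
contact_force: [-0.4, 0.6, -0.8]
grip_width: 0.0269
```

```bash
python3 go.py .5955 -.0368 .20 87.2; python3 - <<'E'
from fit import *
f=viewer.grab_frame("side");t=viewer.grab_frame("top");np.save("pics/s7.npy",f);np.save("pics/t7.npy",t)
p=monitor.get_obs()['tcp_pos'];x,y=p[:2];z=p[2]-.0126;G=(0,255,0)
a=np.radians(-2.8);u=np.array([np.cos(a),np.sin(a)]);v=np.array([-u[1],u[0]])
def P(l): return np.array([[*(np.array([x,y])+v*p*1e-3+u*q*1e-3),z+r*1e-3] for p,q,r in l])
cur=[(circ(x,y,z+.008,.05),G)]+[(P([(-9,s*50,8),(-9,s*59,8),(9,s*59,8),(9,s*50,8)]),(0,0,255)) for s in(1,-1)]
cv2.imwrite("pics/g4.png",np.hstack([cv2.resize(crop(f,proj("side",[[x,y,.15]])[0],30,9,0,cur,n="side"),(400,400)),cv2.resize(crop(t,proj("top",[[x,y,.16]])[0],40,8,0,cur),(400,400))]))
E
```

```text
t 16.52 tcp [ 0.5952 -0.0349  0.2013] jaw axis 87.41 tilt [0.0015 0.0021] w 0.0269 F [-0.4015  0.6405 -0.8031] j7 1.58
tool shift mm [-0.4 -1.9  1.3] | in final axes [-0.4 -1.9  1.3] | turn deg [0.12 0.08 0.21]
```

View pics/g4.png

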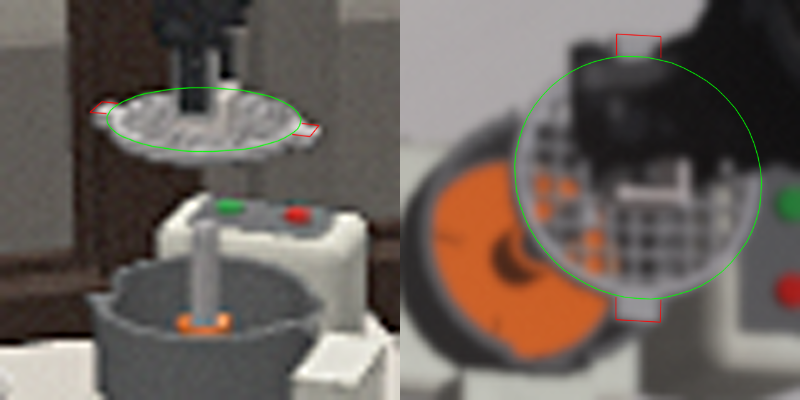

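The overlay matches the ring and both ears (638,45) and (638,310) in the top view. I centre it and lower it.

>>> {"method": "drive_tool", "body": {"commands": [{"linear":[-0.0004,-0.0019,0.01],"dr":[0.1,0.1,0.2],"jaw":1},{"linear":[0,0,0.01],"dr":[0,0,0],"jaw":1},{"linear":[0,0,0.01],"dr":[0,0,0],"jaw":1},{"linear":[0,0,0.008],"dr":[0,0,0],"jaw":1},{"linear":[0,0,0],"dr":[0,0,0],"jaw":1},{"linear":[0,0,0],"dr":[0,0,0],"jaw":1}]}}

```text
clock: 17.38
tcp_pos: [0.5945, -0.0366, 0.1593]
orientation: [-0.076, -3.138, -0.0]
contact_force: [0.1, -1.6, -1.1]
grip_width: 0.0272
```

```bash
python3 go.py .5955 -.0368 .1006 87.2
```

```text
t 17.38 tcp [ 0.5945 -0.0366  0.1593] jaw axis 87.23 tilt [-0.0031  0.0002] w 0.0272 F [ 0.0809 -1.619  -1.1225] j7 1.59
tool shift mm [-1.2 -0.2 58.7] | in final axes [-1.  -0.2 58.7] | turn deg [ 0.   -0.18  0.03]
```

>>> {"method": "drive_tool", "body": {"commands": [{"linear":[-0.001,0,0.006],"dr":[0,-0.2,0],"jaw":1},{"linear":[0,0,0.006],"dr":[0,0,0],"jaw":1},{"linear":[0,0,0.006],"dr":[0,0,0],"jaw":1},{"linear":[0,0,0],"dr":[0,0,0],"jaw":1}]}}

```text
clock: 17.88
tcp_pos: [0.5959, -0.0366, 0.1406]
orientation: [0.076, 3.139, 0.0]
contact_force: [0.1, -0.0, -1.9]
grip_width: 0.0268
```

```bash
python3 go.py .5955 -.0368 .1006 87.2
```

```text
t 17.88 tcp [ 0.5959 -0.0366  0.1406] jaw axis 87.23 tilt [0.0017 0.0002] w 0.0268 F [ 0.0602 -0.0229 -1.9309] j7 1.60
tool shift mm [ 0.5 -0.2 40. ] | in final axes [ 0.4 -0.2 40. ] | turn deg [0.01 0.1  0.03]
```

Shaft is in the square hole with no side force. I continue down to just above the slot tops.

>>> {"method": "drive_tool", "body": {"commands": [{"linear":[0,0,0.008],"dr":[0,0,0],"jaw":1},{"linear":[0,0,0.008],"dr":[0,0,0],"jaw":1},{"linear":[0,0,0.006],"dr":[0,0,0],"jaw":1},{"linear":[0,0,0.005],"dr":[0,0,0],"jaw":1},{"linear":[0,0,0],"dr":[0,0,0],"jaw":1}]}}

```text
clock: 18.5
tcp_pos: [0.5959, -0.0366, 0.1114]
orientation: [0.076, 3.139, 0.0]
contact_force: [-0.2, 0.2, -1.6]
grip_width: 0.0268
```

```bash
python3 go.py .5955 -.0368 .1006 87.2; python3 - <<'E'
from fit import *
f=viewer.grab_frame("side");t=viewer.grab_frame("top")
cv2.imwrite("pics/g5.png",np.hstack([cv2.resize(crop(f,proj("side",[[.5955,-.037,.1]])[0],27,9,0,n="side"),(400,400)),cv2.resize(crop(t,proj("top",[[.5955,-.037,.1]])[0],35,8,0),(400,400))]))
E
```

```text
t 18.50 tcp [ 0.5959 -0.0366  0.1114] jaw axis 87.23 tilt [0.0013 0.0001] w 0.0268 F [-0.2495  0.1513 -1.581 ] j7 1.61
tool shift mm [ 0.4 -0.3 10.8] | in final axes [ 0.4 -0.3 10.8] | turn deg [0.01 0.07 0.03]
```

View pics/g5.png

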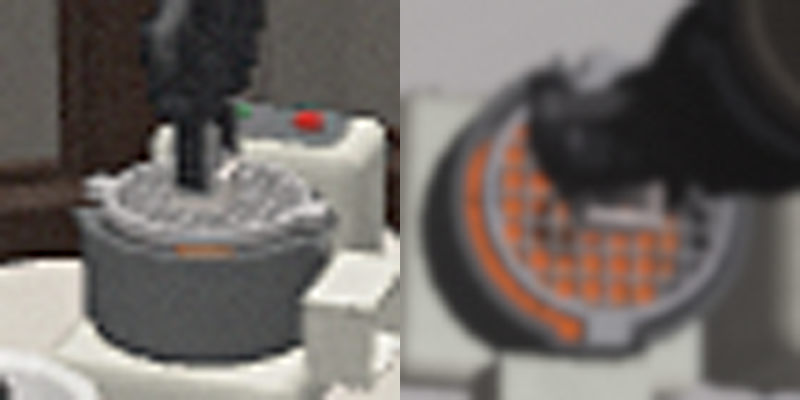

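>>> {"method": "drive_tool", "body": {"commands": [{"linear":[0,0,0.004],"dr":[0,0,0],"jaw":1},{"linear":[0,0,0.004],"dr":[0,0,0],"jaw":1},{"linear":[0,0,0.002],"dr":[0,0,0],"jaw":1},{"linear":[0,0,0],"dr":[0,0,0],"jaw":1}]}}

```text
clock: 19.1
tcp_pos: [0.5966, -0.0366, 0.1017]
orientation: [0.076, 3.138, 0.0]
contact_force: [-1.0, 0.1, -0.8]
grip_width: 0.027
```

```bash
python3 go.py .5955 -.0368 .1006 87.2
```

```text
t 19.10 tcp [ 0.5966 -0.0366  0.1017] jaw axis 87.23 tilt [0.0032 0.0002] w 0.0270 F [-1.0143  0.1495 -0.8215] j7 1.61
tool shift mm [ 1.1 -0.3  1.1] | in final axes [ 1.1 -0.3  1.1] | turn deg [0.02 0.18 0.03]
```

>>> {"method": "drive_tool", "body": {"commands": [{"linear":[0.001,0,0.001],"dr":[0,0.2,0],"jaw":1},{"linear":[0,0,0.001],"dr":[0,0,0],"jaw":1},{"linear":[0,0,0.001],"dr":[0,0,0],"jaw":1},{"linear":[0,0,0],"dr":[0,0,0],"jaw":1}]}}

```text
clock: 19.6
tcp_pos: [0.5958, -0.0366, 0.1009]
orientation: [-0.076, -3.141, -0.002]
contact_force: [-0.6, 0.5, -1.0]
grip_width: 0.0265
```

```bash
python3 go.py .5955 -.0368 .1006 87.2
```

```text
t 19.60 tcp [ 0.5958 -0.0366  0.1009] jaw axis 87.21 tilt [-0.      0.0012] w 0.0265 F [-0.5967  0.4807 -1.0213] j7 1.62
tool shift mm [ 0.3 -0.3  0.3] | in final axes [ 0.3 -0.3  0.3] | turn deg [ 0.07 -0.    0.01]
```

>>> {"method": "drive_tool", "body": {"commands": [{"linear":[0,0,0],"dr":[0,0,0],"jaw":0.62},{"linear":[0,0,0],"dr":[0,0,0],"jaw":0.45},{"linear":[0,0,0],"dr":[0,0,0],"jaw":0.45},{"linear":[0,0,0],"dr":[0,0,0],"jaw":0.45}]}}

```text
clock: 20.1
tcp_pos: [0.5963, -0.0366, 0.1009]
orientation: [0.076, 3.14, 0.002]
contact_force: [0.3, 0.8, 0.0]
grip_width: 0.0468
```

>>> {"method": "drive_tool", "body": {"commands": [{"linear":[0,0,-0.02],"dr":[0,0,0],"jaw":0.45},{"linear":[0,0,-0.04],"dr":[0,0,0],"jaw":0.45},{"linear":[0,0,-0.04],"dr":[0,0,0],"jaw":0.3},{"linear":[0.02,0.03,0],"dr":[0,0,0],"jaw":0.1},{"linear":[0.03,0.045,0],"dr":[0,0,0],"jaw":0},{"linear":[0.035,0.05,0],"dr":[0,0,0],"jaw":0},{"linear":[0.03,0.05,0],"dr":[0,0,0],"jaw":0},{"linear":[0,0,0],"dr":[0,0,0],"jaw":0}]}}

```text
clock: 21.1
tcp_pos: [0.4879, 0.1484, 0.2044]
orientation: [0.08, 3.138, 0.003]
contact_force: [0.7, -0.6, 0.2]
grip_width: 0.0853
```

```bash
python3 go.py .4134 .167 .15 ; python3 - <<'E'
from fit import *
f=viewer.grab_frame("side");t=viewer.grab_frame("top");np.save("pics/t8.npy",t);np.save("pics/s8.npy",f)
x,y=.5955,-.0368;G=(0,255,0)
a=np.radians(-2.8);u=np.array([np.cos(a),np.sin(a)]);v=np.array([-u[1],u[0]])
def P(l): return np.array([[*(np.array([x,y])+v*p*1e-3+u*q*1e-3),r*1e-3] for p,q,r in l])
cur=[(circ(x,y,.096,.05),G)]+[(P([(-9,s*50,96),(-9,s*59,96),(9,s*59,96),(9,s*50,96)]),(0,0,255)) for s in(1,-1)]
for nm,c in(("g6",[]),("g7",cur)):
  cv2.imwrite(f"pics/{nm}.png",np.hstack([cv2.resize(crop(f,proj("side",[[x,y,.1]])[0],27,9,0,c,n="side"),(400,400)),cv2.resize(crop(t,proj("top",[[x,y,.1]])[0],35,8,0,c),(400,400))]))
E
```

```text
t 21.10 tcp [0.4879 0.1484 0.2044] jaw axis 87.10 tilt [0.0029 0.0016] w 0.0853 F [ 0.6739 -0.5755  0.1618] j7 1.15
tool shift mm [75.5 14.7 54.2] | in final axes [75.3 14.8 54.4] | turn deg [ 0.1   0.16 -0.  ]
```

View pics/g6.png

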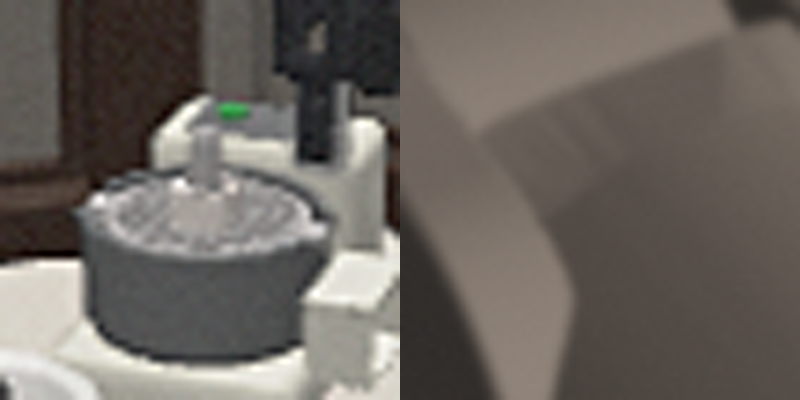

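View pics/g7.png

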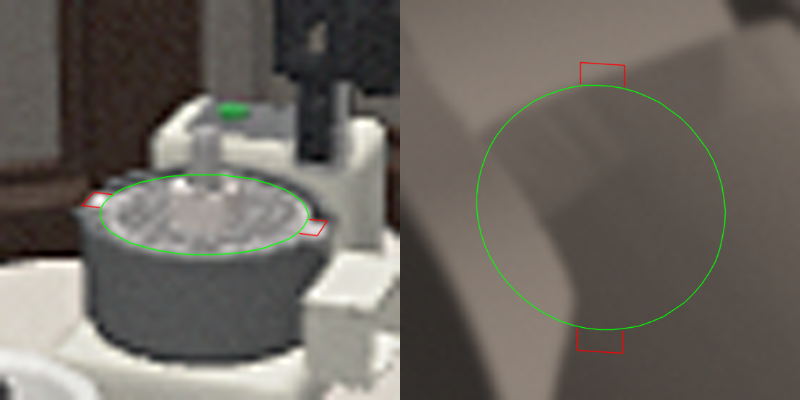

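The grid is seated, ears in the slots at (97,200) and (315,227) on the overlay. The next part is the blue-hub slicer at (447,340) in the first top picture. The purple disc at (217,418) is the decoy and the black hub is the grater; the crops c0 and g3 confirmed the blue hub with two dark slits.

>>> {"method": "drive_tool", "body": {"commands": [{"linear":[0.03,0.006,0.02],"dr":[0,0,0],"jaw":0},{"linear":[0.025,0.005,0.02],"dr":[0,0,0],"jaw":0},{"linear":[0.012,0.003,0.02],"dr":[0,0,0],"jaw":0},{"linear":[0,0,0],"dr":[0,0,0],"jaw":0},{"linear":[0,0,0],"dr":[0,0,0],"jaw":0}]}}

```text
clock: 21.82
tcp_pos: [0.4285, 0.1549, 0.1439]
orientation: [0.113, 3.131, -0.002]
contact_force: [0.4, 0.4, -0.7]
grip_width: 0.0853
```

```bash
python3 go.py .4134 .167 .06
```

```text
t 21.82 tcp [0.4285 0.1549 0.1439] jaw axis 85.87 tilt [ 0.0084 -0.0019] w 0.0853 F [ 0.4487  0.4248 -0.6908] j7 1.05
tool shift mm [16.7 11.  83.7] | in final axes [16.  10.9 83.9] | turn deg [-0.07  0.49  0.  ]
```

>>> {"method": "drive_tool", "body": {"commands": [{"linear":[0.015,0.01,0.03],"dr":[0,0.4,0],"jaw":0},{"linear":[0,0,0.025],"dr":[0,0,0],"jaw":0},{"linear":[0,0,0.01],"dr":[0,0,0],"jaw":0},{"linear":[0,0,0],"dr":[0,0,0],"jaw":0},{"linear":[0,0,0],"dr":[0,0,0],"jaw":0}]}}

```text
clock: 22.45
tcp_pos: [0.4224, 0.1657, 0.0817]
orientation: [0.124, 3.128, 0.005]
contact_force: [1.0, -0.7, 0.2]
grip_width: 0.0855
```

```bash
python3 go.py .4134 .167 .05
```

```text
t 22.45 tcp [0.4224 0.1657 0.0817] jaw axis 85.47 tilt [0.0113 0.0027] w 0.0855 F [ 0.9615 -0.7356  0.2197] j7 1.05
tool shift mm [ 9.5  0.5 31.6] | in final axes [ 9.1  0.6 31.7] | turn deg [ 0.21  0.63 -0.  ]
```

>>> {"method": "drive_tool", "body": {"commands": [{"linear":[0.009,0.0005,0],"dr":[0.2,0.6,-1.5],"jaw":0},{"linear":[0,0,0.01],"dr":[0,0,0],"jaw":0},{"linear":[0,0,0.01],"dr":[0,0,0],"jaw":0},{"linear":[0,0,0],"dr":[0,0,0],"jaw":0}]}}

```text
clock: 22.95
tcp_pos: [0.4137, 0.1674, 0.0615]
orientation: [0.08, 3.139, 0.002]
contact_force: [-0.7, 0.6, 0.3]
grip_width: 0.0854
```

```bash
python3 go.py .4134 .167 .012; python3 - <<'E'
from fit import *
f=viewer.grab_frame("side")
cv2.imwrite("pics/s1.png",crop(f,proj("side",[[.4134,.167,.04]])[0],40,9,0,[(circ(.4134,.167,.032,.014),(0,255,0))],n="side"))
E
```

```text
t 22.95 tcp [0.4137 0.1674 0.0615] jaw axis 87.08 tilt [0.002  0.0012] w 0.0854 F [-0.6735  0.5917  0.2806] j7 1.07
tool shift mm [ 0.3 -0.5 49.5] | in final axes [ 0.2 -0.4 49.5] | turn deg [ 0.07  0.11 -0.  ]
```

View pics/s1.png

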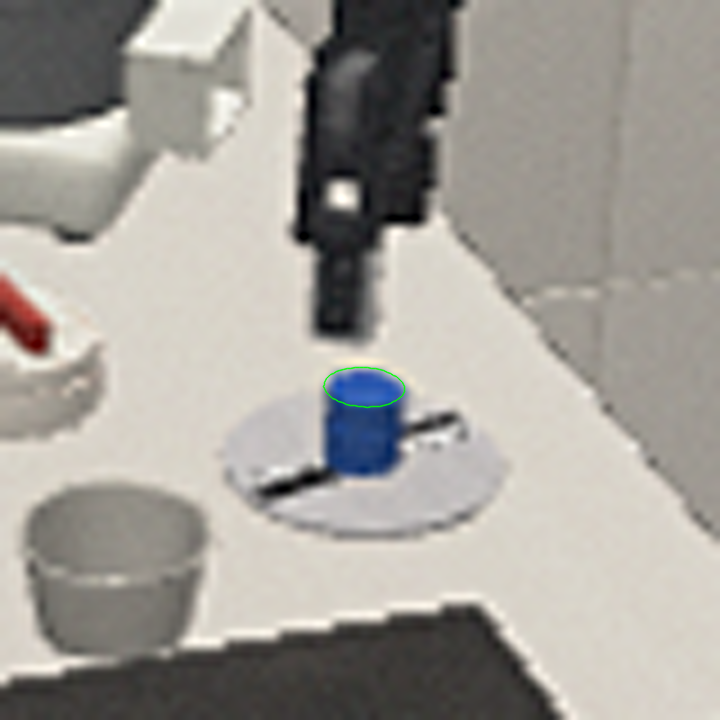

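The side view confirms the blue hub top at (364,388), right on the estimate. I descend and grip.

>>> {"method": "drive_tool", "body": {"commands": [{"linear":[0,0,0.012],"dr":[0,0,0],"jaw":0},{"linear":[0,0,0.012],"dr":[0,0,0],"jaw":0},{"linear":[0,0,0.01],"dr":[0,0,0],"jaw":0},{"linear":[0,0,0.007],"dr":[0,0,0],"jaw":0},{"linear":[0,0,0],"dr":[0,0,0],"jaw":0}]}}

```text
clock: 23.62
tcp_pos: [0.4139, 0.1675, 0.0175]
orientation: [0.08, 3.139, 0.001]
contact_force: [-0.0, 0.5, -0.2]
grip_width: 0.0853
```

```bash
python3 go.py .4134 .167 .012
```

```text
t 23.62 tcp [0.4139 0.1675 0.0175] jaw axis 87.07 tilt [0.0017 0.0009] w 0.0853 F [-0.0201  0.4659 -0.186 ] j7 1.08
tool shift mm [ 0.5 -0.5  5.4] | in final axes [ 0.5 -0.5  5.5] | turn deg [ 0.06  0.09 -0.  ]
```

>>> {"method": "drive_tool", "body": {"commands": [{"linear":[0.0005,-0.0005,0.005],"dr":[0,0,0],"jaw":0.3},{"linear":[0,0,0],"dr":[0,0,0],"jaw":1},{"linear":[0,0,0],"dr":[0,0,0],"jaw":1},{"linear":[0,0,0],"dr":[0,0,0],"jaw":1},{"linear":[0,0,0],"dr":[0,0,0],"jaw":1},{"linear":[0,0,0],"dr":[0,0,0],"jaw":1}]}}

```text
clock: 24.38
tcp_pos: [0.4137, 0.1671, 0.0128]
orientation: [0.081, 3.138, 0.003]
contact_force: [-0.5, 1.2, -1.0]
grip_width: 0.0262
```

```bash
python3 go.py .4134 .167 .012
```

```text
t 24.38 tcp [0.4137 0.1671 0.0128] jaw axis 87.06 tilt [0.0028 0.0015] w 0.0262 F [-0.4681  1.1548 -1.0111] j7 1.09
tool shift mm [ 0.3 -0.1  0.8] | in final axes [ 0.3 -0.1  0.8] | turn deg [ 0.1   0.16 -0.  ]
```

>>> {"method": "drive_tool", "body": {"commands": [{"linear":[0,0,-0.02],"dr":[0,0,0],"jaw":1},{"linear":[0,0,-0.05],"dr":[0,0,0],"jaw":1},{"linear":[0,0,-0.06],"dr":[0,0,0],"jaw":1},{"linear":[0,0,-0.055],"dr":[0,0,0],"jaw":1},{"linear":[-0.02,-0.02,0],"dr":[0,0,0],"jaw":1},{"linear":[-0.03,-0.035,0],"dr":[0,0,0],"jaw":1},{"linear":[-0.04,-0.045,0],"dr":[0,0,0],"jaw":1},{"linear":[-0.035,-0.04,0],"dr":[0,0,0],"jaw":1}]}}

```text
clock: 25.38
tcp_pos: [0.532, 0.0219, 0.2041]
orientation: [0.062, 3.138, 0.006]
contact_force: [0.3, 0.4, -1.2]
grip_width: 0.0266
```

```bash
python3 go.py .5955 -.0368 .205 87
```

```text
t 25.38 tcp [0.532  0.0219 0.2041] jaw axis 87.74 tilt [0.0028 0.0036] w 0.0266 F [ 0.345   0.3653 -1.1982] j7 1.47
tool shift mm [-65.8 -56.1  -1. ] | in final axes [-66.5 -55.3  -0.9] | turn deg [0.21 0.15 0.74]
```

>>> {"method": "drive_tool", "body": {"commands": [{"linear":[-0.025,-0.022,0],"dr":[0.2,0.1,0.7],"jaw":1},{"linear":[-0.02,-0.016,0],"dr":[0,0,0],"jaw":1},{"linear":[-0.01,-0.008,0],"dr":[0,0,0],"jaw":1},{"linear":[0,0,0],"dr":[0,0,0],"jaw":1},{"linear":[0,0,0],"dr":[0,0,0],"jaw":1}]}}

```text
clock: 26.0
tcp_pos: [0.5854, -0.0317, 0.2024]
orientation: [-0.09, -3.138, 0.002]
contact_force: [0.3, -0.1, -1.7]
grip_width: 0.0262
```

```bash
python3 go.py .5955 -.0368 .2 87
```

```text
t 26.00 tcp [ 0.5854 -0.0317  0.2024] jaw axis 86.70 tilt [-0.0024 -0.0012] w 0.0262 F [ 0.3122 -0.0997 -1.6543] j7 1.58
tool shift mm [-10.4  -4.5   2.4] | in final axes [-10.3  -4.5   2.4] | turn deg [-0.08 -0.13 -0.3 ]
```

>>> {"method": "drive_tool", "body": {"commands": [{"linear":[-0.0095,-0.0045,0],"dr":[0,0,0],"jaw":1},{"linear":[0,0,0.008],"dr":[0,0,0],"jaw":1},{"linear":[0,0,0],"dr":[0,0,0],"jaw":1},{"linear":[0,0,0],"dr":[0,0,0],"jaw":1}]}}

```text
clock: 26.5
tcp_pos: [0.5941, -0.0347, 0.1937]
orientation: [-0.085, -3.137, 0.0]
contact_force: [0.3, 0.3, -2.5]
grip_width: 0.0262
```

```bash
python3 go.py .5955 -.0368 .1308 87; python3 - <<'E'
from fit import *
f=viewer.grab_frame("side");t=viewer.grab_frame("top")
p=monitor.get_obs()['tcp_pos'];x,y=p[:2];z=p[2]-.0128
cur=[(circ(x,y,z+.004,.05),(0,255,0)),(circ(.5955,-.0368,.138,.005),(0,0,255))]
cv2.imwrite("pics/s2.png",np.hstack([cv2.resize(crop(f,proj("side",[[x,y,.15]])[0],30,9,0,cur,n="side"),(400,400)),cv2.resize(crop(t,proj("top",[[x,y,.16]])[0],40,8,0,cur[:1]),(400,400))]))
E
```

```text
t 26.50 tcp [ 0.5941 -0.0347  0.1937] jaw axis 86.88 tilt [-0.0032 -0.0001] w 0.0262 F [ 0.3261  0.3285 -2.4612] j7 1.60
tool shift mm [-1.7 -2.  62.9] | in final axes [-1.5 -2.  62.9] | turn deg [-0.02 -0.18 -0.12]
```

View pics/s2.png

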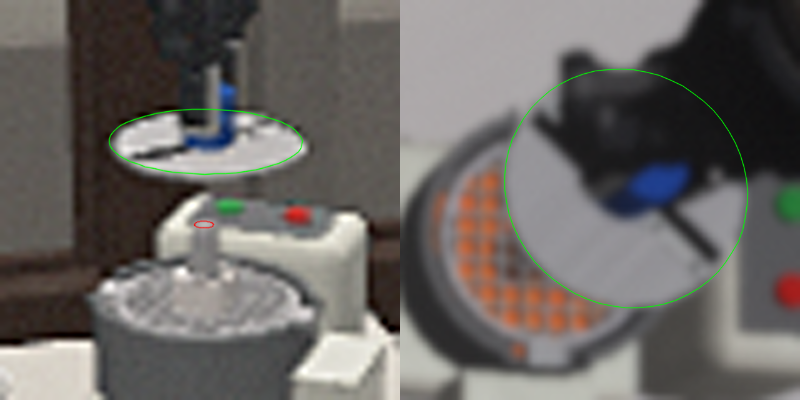

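The slicer is level and centred on the TCP. I align it over the shaft tip (204,225 in the side view) and lower it.

>>> {"method": "drive_tool", "body": {"commands": [{"linear":[-0.0016,-0.002,0.01],"dr":[0,-0.2,-0.1],"jaw":1},{"linear":[0,0,0.01],"dr":[0,0,0],"jaw":1},{"linear":[0,0,0.008],"dr":[0,0,0],"jaw":1},{"linear":[0,0,0],"dr":[0,0,0],"jaw":1},{"linear":[0,0,0],"dr":[0,0,0],"jaw":1}]}}

```text
clock: 27.22
tcp_pos: [0.5952, -0.037, 0.1632]
orientation: [-0.083, -3.14, 0.001]
contact_force: [-0.4, 0.9, -1.7]
grip_width: 0.0262
```

```bash
python3 go.py .5955 -.0368 .1308 87
```

```text
t 27.23 tcp [ 0.5952 -0.037   0.1632] jaw axis 86.98 tilt [-0.0005 -0.0003] w 0.0262 F [-0.3597  0.8534 -1.7124] j7 1.61
tool shift mm [-0.3  0.2 32.4] | in final axes [-0.3  0.2 32.4] | turn deg [-0.02 -0.03 -0.02]
```

>>> {"method": "drive_tool", "body": {"commands": [{"linear":[0,0,0.007],"dr":[0,0,0],"jaw":1},{"linear":[0,0,0.006],"dr":[0,0,0],"jaw":1},{"linear":[0,0,0.006],"dr":[0,0,0],"jaw":1},{"linear":[0,0,0.005],"dr":[0,0,0],"jaw":1},{"linear":[0,0,0],"dr":[0,0,0],"jaw":1}]}}

```text
clock: 27.85
tcp_pos: [0.5954, -0.0369, 0.1377]
orientation: [-0.083, -3.14, 0.0]
contact_force: [0.5, 0.5, -1.6]
grip_width: 0.0265
```

```bash
python3 go.py .5955 -.0368 .1308 87
```

```text
t 27.85 tcp [ 0.5954 -0.0369  0.1377] jaw axis 86.99 tilt [-0.0001 -0.0003] w 0.0265 F [ 0.518   0.5441 -1.5989] j7 1.62
tool shift mm [-0.1  0.1  6.9] | in final axes [-0.1  0.1  6.9] | turn deg [-0.02 -0.   -0.01]
```

Bottom is at 125 mm, already over the shaft with no force. Last 7 mm.

>>> {"method": "drive_tool", "body": {"commands": [{"linear":[0,0,0.004],"dr":[0,0,0],"jaw":1},{"linear":[0,0,0.002],"dr":[0,0,0],"jaw":1},{"linear":[0,0,0.001],"dr":[0,0,0],"jaw":1},{"linear":[0,0,0],"dr":[0,0,0],"jaw":1}]}}

```text
clock: 28.35
tcp_pos: [0.5959, -0.037, 0.1308]
orientation: [0.083, 3.14, -0.0]
contact_force: [-0.7, -0.1, -2.2]
grip_width: 0.0264
```

```bash
python3 go.py .5955 -.0368 .1308 87
```

```text
t 28.35 tcp [ 0.5959 -0.037   0.1308] jaw axis 86.99 tilt [ 0.0009 -0.0002] w 0.0264 F [-0.7451 -0.0656 -2.2373] j7 1.63
tool shift mm [0.4 0.1 0. ] | in final axes [0.4 0.1 0. ] | turn deg [-0.01  0.05 -0.01]
```

>>> {"method": "drive_tool", "body": {"commands": [{"linear":[0,0,0.001],"dr":[0,0,0],"jaw":1},{"linear":[0,0,0],"dr":[0,0,0],"jaw":0.62},{"linear":[0,0,0],"dr":[0,0,0],"jaw":0.45},{"linear":[0,0,0],"dr":[0,0,0],"jaw":0.3},{"linear":[0,0,0],"dr":[0,0,0],"jaw":0.2}]}}

```text
clock: 28.98
tcp_pos: [0.5967, -0.037, 0.1312]
orientation: [0.083, 3.137, 0.0]
contact_force: [0.2, -0.2, 0.1]
grip_width: 0.0684
```

>>> {"method": "drive_tool", "body": {"commands": [{"linear":[0,0,-0.02],"dr":[0,0,0],"jaw":0.2},{"linear":[0,0,-0.04],"dr":[0,0,0],"jaw":0.2},{"linear":[0,0,-0.03],"dr":[0,0,0],"jaw":0.2},{"linear":[0,0.04,0],"dr":[0,0,0],"jaw":0},{"linear":[0,0.05,0],"dr":[0,0,0],"jaw":0},{"linear":[0,0.05,0],"dr":[0,0,0],"jaw":0},{"linear":[0,0,0],"dr":[0,0,0],"jaw":0}]}}

```text
clock: 29.85
tcp_pos: [0.6044, 0.1059, 0.224]
orientation: [0.087, 3.137, 0.001]
contact_force: [0.2, -0.6, 0.1]
grip_width: 0.0852
```

```bash
python3 go.py .6544 .1452 .2 39.5; python3 - <<'E'
from fit import *
f=viewer.grab_frame("side");np.save("pics/s9.npy",f)
x,y=.5955,-.0368;G=(0,255,0)
cur=[(circ(x,y,.122,.05),G),(circ(x,y,.150,.014),G)]
im=[cv2.resize(crop(f,proj("side",[[x,y,.1]])[0],27,9,0,c,n="side"),(400,400)) for c in([],cur)]
cv2.imwrite("pics/s3.png",np.hstack(im))
E
```

```text
t 29.85 tcp [0.6044 0.1059 0.224 ] jaw axis 86.81 tilt [0.0035 0.0005] w 0.0852 F [ 0.1521 -0.6018  0.0942] j7 1.34
tool shift mm [-47.6  42.   24.2] | in final axes [-1.5 63.6 24. ] | turn deg [ 0.12  0.17 47.31]
```

View pics/s3.png

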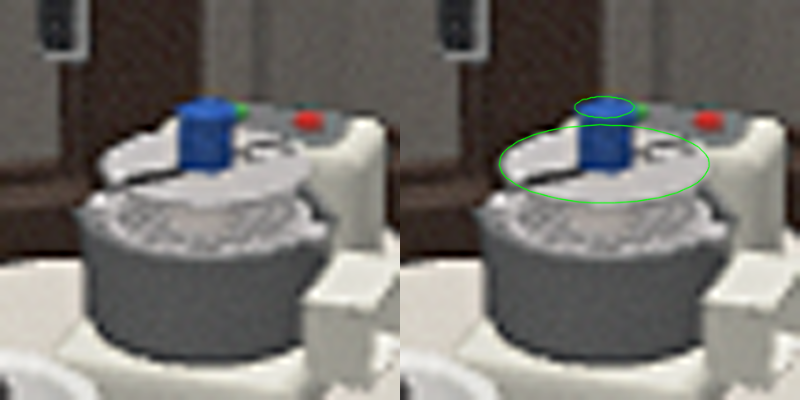

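```bash
python3 - <<'E'
from fit import *
f=np.load("pics/s9.npy").astype(float);g=f@[.3,.6,.1]
x,y=.5955,-.0368
def tc(q,r,h):
    a=np.linspace(0,2*np.pi,80);R=Rot.from_rotvec([q[2],q[3],0]).as_matrix()
    return (np.c_[r*np.cos(a),r*np.sin(a),0*a+h]@R.T)+[q[0],q[1],.118+q[4]]
blue=f[:,:,2]-f[:,:,0]
for ch,nm in((g,"g"),):
  for x0 in([x,y,0,0,0],[x,y,.05,.05,0],[x,y,-.05,-.05,0],[x,y,0,.08,0]):
    q,s=fit(ch,"side",lambda q:[tc(q,.05,.004)],x0,[.003,.003,.05,.05,.002]);print(nm,q,s)
for tilt in([0,0],[0,.05],[0,.1],[0,-.05],[0.05,0],[-.05,0]):
    print(tilt,score(g,"side",[tc([x,y,*tilt,0],.05,.004)]))
b=cv2.resize(np.load("pics/s9.npy")[118:158,222:272,::-1],None,fx=14,fy=14,interpolation=cv2.INTER_LANCZOS4)
p=(proj("side",tc(q,.05,.004))-[222,118]+.5)*14
cv2.polylines(b,[np.round(p).astype(int)],False,(0,255,0),1)
p=(proj("side",tc([x,y,0,0,0],.05,.004))-[222,118]+.5)*14
cv2.polylines(b,[np.round(p).astype(int)],False,(0,0,255),1)
cv2.imwrite("pics/s5.png",b)
E
```

```text
g [ 0.5857 -0.0057  0.0027  0.0327  0.0131] 69.63105582990443
g [ 0.5855 -0.0049 -0.008   0.034   0.0135] 69.56177837020508
g [ 0.5876 -0.0118 -0.0146  0.0322  0.0106] 69.35208736917676
g [ 0.5927 -0.0319 -0.0188  0.0315  0.0024] 69.0852185197023
[0, 0] 65.28433172133323
[0, 0.05] 64.62816794891364
[0, 0.1] 52.31396235345871
[0, -0.05] 54.25897776232064
[0.05, 0] 58.13630352202838
[-0.05, 0] 59.886557120971794
```

View pics/s5.png

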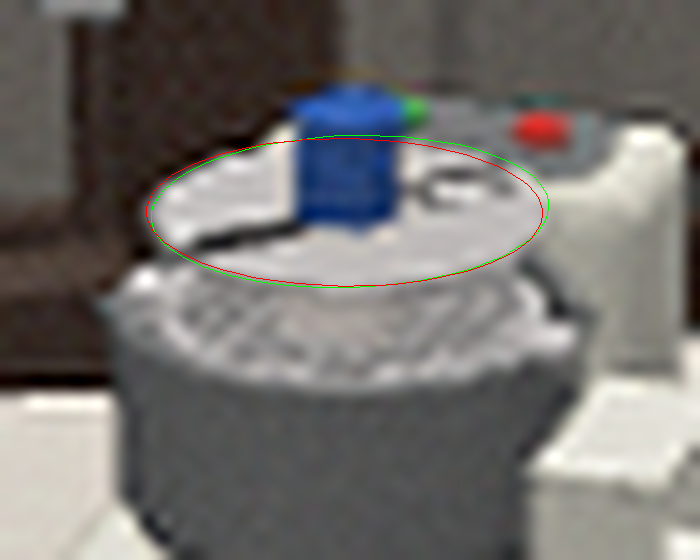

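The slicer is home and level (red model ellipse on the plate edge, tilt within about 0.03 rad). Before taking the lid I refine its pose, because the lip and bar estimates differ by a few mm along the bar.

```bash
python3 - <<'E'
from fit import *
F=np.load("pics/top0.npy");S=np.load("pics/side0.npy");a=np.radians(-50.5)
B=np.array([[-.037,-.01],[.009,-.01],[.009,.01],[-.037,.01],[-.037,-.01]])
G=(0,200,0);R=(0,0,255)
rows=[]
for x,y in((.6617,.1376),(.659,.1400)):
    bar=lambda z:np.c_[x+np.cos(a)*B[:,0]-np.sin(a)*B[:,1],y+np.sin(a)*B[:,0]+np.cos(a)*B[:,1],0*B[:,0]+z]
    ch=lambda z:circ(x+.036*np.cos(a),y+.036*np.sin(a),z,.024)
    cur=[(circ(x,y,0,.066),G),(circ(x,y,.068,.0635),G),(bar(.094),R),(bar(.068),R),(ch(.101),(255,0,0))]
    rows.append(np.hstack([cv2.resize(crop(F,(305,120),30,8,0,cur),(300,300)),cv2.resize(crop(S,(215,175),24,8,0,cur,n="side"),(300,300))]))
cv2.imwrite("pics/l1.png",np.vstack(rows))
E
```

```text
(no output)
```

View pics/l1.png

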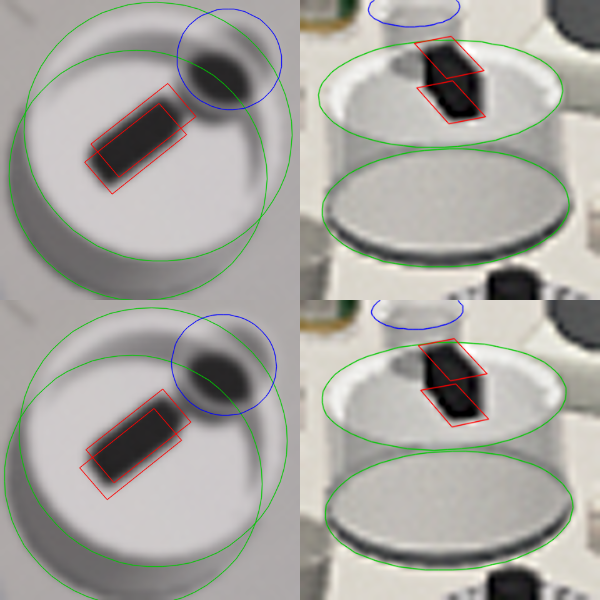

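The lip-based pose (0.661, 0.138) fits both views: the bar blob is centred in the red outlines (top at (140,128), side at (450,80)). I go above the bar.

```bash
python3 go.py .6559 .1442 .2 39.5
```

```text
t 29.90 tcp [0.6046 0.1026 0.2241] jaw axis 86.61 tilt [ 0.0036 -0.0013] w 0.0851 F [ 0.3509 -0.0577  0.3485] j7 1.34
tool shift mm [-48.7  44.6  24.2] | in final axes [-0.5 66.1 24.1] | turn deg [ 0.03  0.23 47.11]
```

>>> {"method": "drive_tool", "body": {"commands": [{"linear":[0,0,0],"dr":[0,0,9.5],"jaw":0},{"linear":[0,0,0],"dr":[0,0,9.5],"jaw":0},{"linear":[0,0,0],"dr":[0,0,9.5],"jaw":0},{"linear":[0,0,0],"dr":[0,0,9.5],"jaw":0},{"linear":[0,0,0],"dr":[0,0,9],"jaw":0},{"linear":[0,0,0],"dr":[0,0,0],"jaw":0}]}}

```text
clock: 30.65
tcp_pos: [0.6045, 0.0913, 0.224]
orientation: [1.388, 2.812, -0.006]
contact_force: [-0.3, 1.1, 0.7]
grip_width: 0.0853
```

```bash
python3 go.py .6559 .1442 .2 39.5
```

```text
t 30.65 tcp [0.6045 0.0913 0.224 ] jaw axis 37.45 tilt [ 0.0031 -0.0061] w 0.0853 F [-0.2539  1.076   0.6691] j7 0.58
tool shift mm [10.9 73.  23.8] | in final axes [ 8.2 73.3 24. ] | turn deg [-0.08  0.38 -2.05]
```

>>> {"method": "drive_tool", "body": {"commands": [{"linear":[0.003,0.025,0],"dr":[0,0.4,-2],"jaw":0},{"linear":[0.003,0.025,0.01],"dr":[0,0,0],"jaw":0},{"linear":[0.002,0.018,0.01],"dr":[0,0,0],"jaw":0},{"linear":[0,0,0],"dr":[0,0,0],"jaw":0},{"linear":[0,0,0],"dr":[0,0,0],"jaw":0}]}}

```text
clock: 31.28
tcp_pos: [0.6536, 0.1354, 0.2035]
orientation: [-1.331, -2.845, 0.005]
contact_force: [-0.2, -0.4, 0.5]
grip_width: 0.0851
```

```bash
python3 go.py .6559 .1442 .13 39.5
```

```text
t 31.27 tcp [0.6536 0.1354 0.2035] jaw axis 39.85 tilt [-0.0019 -0.0026] w 0.0851 F [-0.21   -0.4447  0.4904] j7 0.59
tool shift mm [ 5.3  7.6 73.4] | in final axes [ 5.3  7.3 73.5] | turn deg [-0.18  0.04  0.35]
```

>>> {"method": "drive_tool", "body": {"commands": [{"linear":[0.005,0.0075,0.01],"dr":[-0.2,0,0.4],"jaw":0},{"linear":[0,0,0.025],"dr":[0,0,0],"jaw":0},{"linear":[0,0,0.02],"dr":[0,0,0],"jaw":0},{"linear":[0,0,0],"dr":[0,0,0],"jaw":0},{"linear":[0,0,0],"dr":[0,0,0],"jaw":0}]}}

```text
clock: 31.9
tcp_pos: [0.6561, 0.1439, 0.1473]
orientation: [1.343, 2.838, 0.003]
contact_force: [-0.1, -0.6, 0.4]
grip_width: 0.0855
```

```bash
python3 go.py .6559 .1442 .09 39.5;  python3 - <<'E'
from fit import *
f=viewer.grab_frame("side")
cv2.imwrite("pics/l2.png",crop(f,proj("side",[[.66,.14,.08]])[0],40,8,0,n="side"))
E
```

```text
t 31.90 tcp [0.6561 0.1439 0.1473] jaw axis 39.35 tilt [0.0024 0.0008] w 0.0855 F [-0.084  -0.6494  0.3819] j7 0.60
tool shift mm [ 0.4 -0.1 57.3] | in final axes [ 0.3  0.  57.3] | turn deg [ 0.13  0.05 -0.15]
```

View pics/l2.png

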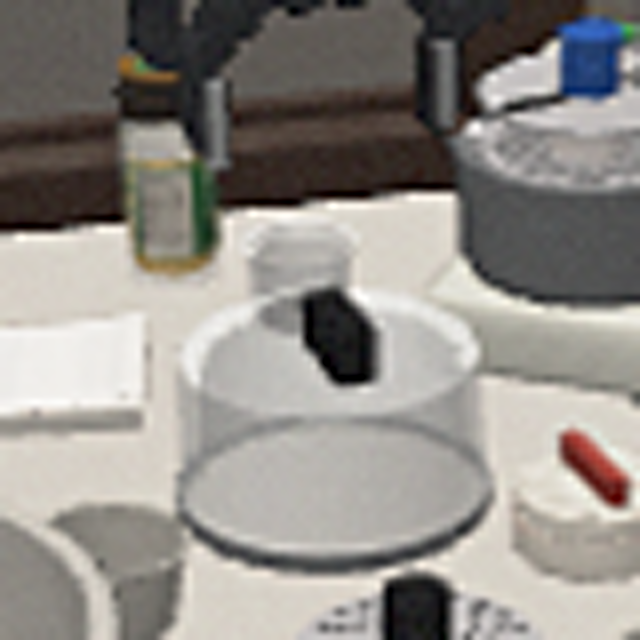

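The fingers at (215,120) and (440,85) straddle the bar at (340,335). I descend.

>>> {"method": "drive_tool", "body": {"commands": [{"linear":[0,0,0.02],"dr":[0,0,0],"jaw":0},{"linear":[0,0,0.02],"dr":[0,0,0],"jaw":0},{"linear":[0,0,0.012],"dr":[0,0,0],"jaw":0},{"linear":[0,0,0.006],"dr":[0,0,0],"jaw":0},{"linear":[0,0,0],"dr":[0,0,0],"jaw":0},{"linear":[0,0,0],"dr":[0,0,0],"jaw":0}]}}

```text
clock: 32.7
tcp_pos: [0.6565, 0.144, 0.0856]
orientation: [1.343, 2.838, 0.003]
contact_force: [-0.4, 0.1, -0.2]
grip_width: 0.0853
```

```bash
python3 go.py .6559 .1442 .074 39.5
```

```text
t 32.70 tcp [0.6565 0.144  0.0856] jaw axis 39.35 tilt [0.003  0.0009] w 0.0853 F [-0.4054  0.0677 -0.173 ] j7 0.62
tool shift mm [ 0.5 -0.4 11.6] | in final axes [ 0.5 -0.4 11.6] | turn deg [ 0.17  0.07 -0.15]
```

>>> {"method": "drive_tool", "body": {"commands": [{"linear":[0.0005,0,0.006],"dr":[0.2,0,0],"jaw":0},{"linear":[0,0,0.005],"dr":[0,0,0],"jaw":0.3},{"linear":[0,0,0],"dr":[0,0,0],"jaw":1},{"linear":[0,0,0],"dr":[0,0,0],"jaw":1},{"linear":[0,0,0],"dr":[0,0,0],"jaw":1},{"linear":[0,0,0],"dr":[0,0,0],"jaw":1},{"linear":[0,0,0],"dr":[0,0,0],"jaw":1},{"linear":[0,0,0],"dr":[0,0,0],"jaw":1}], "force": 50}}

```text
clock: 33.7
tcp_pos: [0.6568, 0.1446, 0.075]
orientation: [1.343, 2.838, 0.0]
contact_force: [-0.1, 0.3, -1.3]
grip_width: 0.019
```

```bash
python3 go.py .6559 .1442 .074 39.5
```

```text
t 33.70 tcp [0.6568 0.1446 0.075 ] jaw axis 39.35 tilt [ 0.0018 -0.0007] w 0.0190 F [-0.0749  0.2859 -1.2714] j7 0.62
tool shift mm [ 0.3 -1.   1. ] | in final axes [ 0.3 -1.   1. ] | turn deg [ 0.05  0.1  -0.15]
```

>>> {"method": "drive_tool", "body": {"commands": [{"linear":[0,0,-0.02],"dr":[0,0,0],"jaw":1},{"linear":[0,0,-0.045],"dr":[0,0,0],"jaw":1},{"linear":[0,0,-0.055],"dr":[0,0,0],"jaw":1},{"linear":[0,0,-0.055],"dr":[0,0,0],"jaw":1},{"linear":[0,0,0],"dr":[0,0,0],"jaw":1},{"linear":[0,0,0],"dr":[0,0,0],"jaw":1}]}}

```text
clock: 34.45
tcp_pos: [0.6561, 0.1442, 0.2606]
orientation: [1.344, 2.836, 0.002]
contact_force: [-0.6, 0.1, -2.0]
grip_width: 0.0189
```

```bash
python3 go.py; python3 - <<'E'
from fit import *
f=viewer.grab_frame("side");t=viewer.grab_frame("top");np.save("pics/s10.npy",f)
o=monitor.get_obs();p=o['tcp_pos'];z=p[2]-.075
a=np.radians(-50.6)
G=(0,200,0)
# candidate centre = tcp + 8mm along lid x
x,y=p[0]+.008*np.cos(a),p[1]+.008*np.sin(a); print(x,y,z)
cur=[(circ(x,y,z,.066),G),(circ(x,y,z+.068,.0635),G),(circ(x+.036*np.cos(a),y+.036*np.sin(a),z+.101,.024),(255,0,0))]
cv2.imwrite("pics/l3.png",np.hstack([cv2.resize(crop(f,proj("side",[[x,y,z+.04]])[0],32,9,0,cur,n="side"),(400,400)),cv2.resize(crop(t,proj("top",[[x,y,z]])[0],45,8,0,cur),(400,400))]))
E
```

```text
t 34.45 tcp [0.6561 0.1442 0.2606] jaw axis 39.30 tilt [ 0.0033 -0.0001] w 0.0189 F [-0.5521  0.135  -2.0174] j7 0.56
0.661457599829362 0.1378526036603578 0.18511826969631479
```

View pics/l3.png

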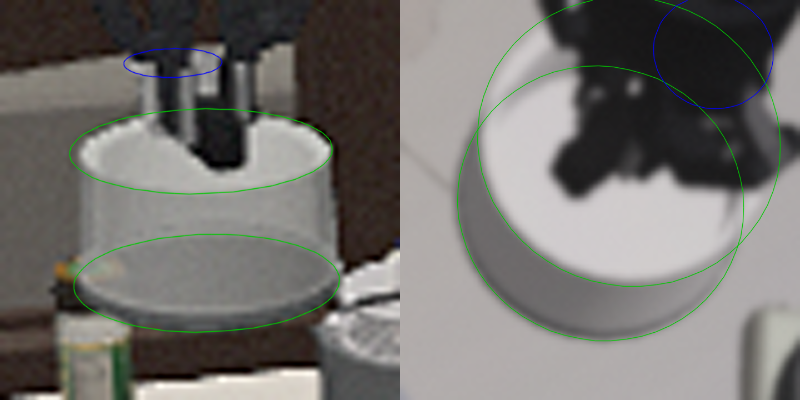

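The lid hangs level and the predicted lip circle matches in the top view. I carry it over the cutter.

```bash
python3 go.py .5904 -.0306 .25 39.3
```

```text
t 34.55 tcp [0.6564 0.144  0.2601] jaw axis 39.28 tilt [ 0.0032 -0.0005] w 0.0191 F [-0.0896  0.0361 -2.2241] j7 0.56
tool shift mm [ -93.4 -161.7   10. ] | in final axes [ -93.3 -161.7   10.1] | turn deg [ 0.12  0.14 -0.02]
```

>>> {"method": "drive_tool", "body": {"commands": [{"linear":[-0.015,-0.026,0],"dr":[0,0,0],"jaw":1},{"linear":[-0.02,-0.035,0],"dr":[0,0,0],"jaw":1},{"linear":[-0.02,-0.035,0],"dr":[0,0,0],"jaw":1},{"linear":[-0.017,-0.029,0],"dr":[0,0,0],"jaw":1},{"linear":[-0.01,-0.018,0],"dr":[0,0,0],"jaw":1},{"linear":[0,0,0],"dr":[0,0,0],"jaw":1},{"linear":[0,0,0],"dr":[0,0,0],"jaw":1}]}}

```text
clock: 35.42
tcp_pos: [0.5922, -0.0115, 0.2516]
orientation: [-1.336, -2.833, 0.012]
contact_force: [1.1, 0.6, -3.0]
grip_width: 0.0188
```

```bash
python3 go.py .5904 -.0306 .25 39.3
```

```text
t 35.42 tcp [ 0.5922 -0.0115  0.2516] jaw axis 39.50 tilt [-0.0114 -0.003 ] w 0.0188 F [ 1.0877  0.5799 -2.9911] j7 0.77
tool shift mm [-13.6 -13.5   1.7] | in final axes [-13.6 -13.5   1.6] | turn deg [-0.61 -0.28  0.2 ]
```

>>> {"method": "drive_tool", "body": {"commands": [{"linear":[-0.011,-0.012,0],"dr":[-0.6,-0.3,0.2],"jaw":1},{"linear":[0,0,0],"dr":[0,0,0],"jaw":1},{"linear":[0,0,0],"dr":[0,0,0],"jaw":1}]}}

```text
clock: 35.8
tcp_pos: [0.5907, -0.0259, 0.2514]
orientation: [1.339, 2.841, 0.001]
contact_force: [-1.0, 0.9, -1.6]
grip_width: 0.0191
```

```bash
python3 go.py .5904 -.0306 .23 39.3
```

```text
t 35.80 tcp [ 0.5907 -0.0259  0.2514] jaw axis 39.52 tilt [0.0008 0.0003] w 0.0191 F [-0.991   0.8849 -1.6335] j7 0.80
tool shift mm [-3.4 -3.2 21.4] | in final axes [-3.4 -3.2 21.4] | turn deg [0.04 0.02 0.22]
```

>>> {"method": "drive_tool", "body": {"commands": [{"linear":[-0.0034,-0.0032,0],"dr":[0,0,0.2],"jaw":1},{"linear":[0,0,0],"dr":[0,0,0],"jaw":1},{"linear":[0,0,0],"dr":[0,0,0],"jaw":1}]}}

```text
clock: 36.17
tcp_pos: [0.5906, -0.0303, 0.2514]
orientation: [1.344, 2.839, 0.001]
contact_force: [-0.2, 0.5, -0.4]
grip_width: 0.0189
```

```bash
python3 go.py .5904 -.0306 .165 39.3; python3 - <<'E'
from fit import *
f=viewer.grab_frame("side");t=viewer.grab_frame("top");np.save("pics/s11.npy",f);np.save("pics/t11.npy",t)
o=monitor.get_obs();p=o['tcp_pos'];z=p[2]-.075
a=np.radians(-50.6);G=(0,200,0)
x,y=p[0]+.008*np.cos(a),p[1]+.008*np.sin(a); print(x,y,z)
cur=[(circ(x,y,z,.066),G)]
cv2.imwrite("pics/l4.png",np.hstack([cv2.resize(crop(f,proj("side",[[x,y,z-.02]])[0],38,9,0,cur,n="side"),(400,400)),cv2.resize(crop(t,proj("top",[[x,y,z]])[0],45,8,0,cur),(400,400))]))
E
```

```text
t 36.17 tcp [ 0.5906 -0.0303  0.2514] jaw axis 39.35 tilt [0.0009 0.0003] w 0.0189 F [-0.2459  0.5341 -0.4192] j7 0.80
tool shift mm [-0.1 -0.4 86.4] | in final axes [-0.1 -0.3 86.4] | turn deg [0.05 0.02 0.05]
0.5956523048199958 -0.03659354079027865 0.17641688938482286
```

View pics/l4.png

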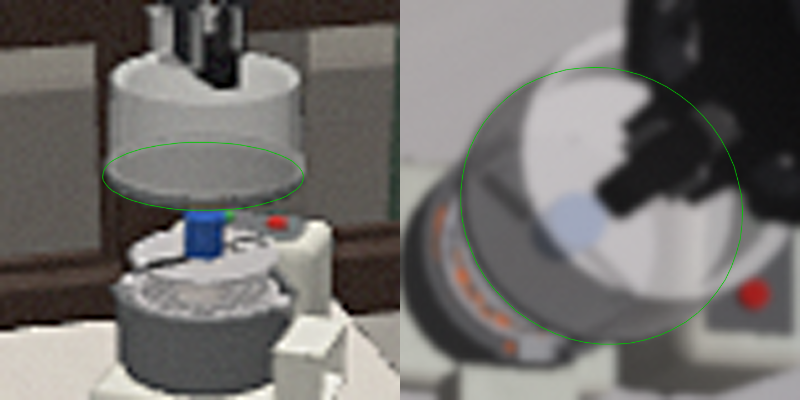

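The lid is centred over the bowl in both views (lip within about 1 mm). I lower it.

>>> {"method": "drive_tool", "body": {"commands": [{"linear":[0,0,0.012],"dr":[0,0,0],"jaw":1},{"linear":[0,0,0.014],"dr":[0,0,0],"jaw":1},{"linear":[0,0,0.014],"dr":[0,0,0],"jaw":1},{"linear":[0,0,0.012],"dr":[0,0,0],"jaw":1},{"linear":[0,0,0.008],"dr":[0,0,0],"jaw":1},{"linear":[0,0,0],"dr":[0,0,0],"jaw":1},{"linear":[0,0,0],"dr":[0,0,0],"jaw":1}]}}

```text
clock: 37.15
tcp_pos: [0.5899, -0.0302, 0.1859]
orientation: [-1.343, -2.839, 0.001]
contact_force: [-0.2, 0.3, -2.1]
grip_width: 0.0189
```

```bash
python3 go.py .5904 -.0306 .165 39.3
```

```text
t 37.15 tcp [ 0.5899 -0.0302  0.1859] jaw axis 39.36 tilt [-0.0013 -0.0001] w 0.0189 F [-0.1669  0.3288 -2.1174] j7 0.84
tool shift mm [-0.7  0.1 20.9] | in final axes [-0.7  0.1 20.9] | turn deg [-0.06 -0.04  0.06]
```

>>> {"method": "drive_tool", "body": {"commands": [{"linear":[-0.0009,0,0.003],"dr":[0,0,0],"jaw":1},{"linear":[0,0,0.003],"dr":[0,0,0],"jaw":1},{"linear":[0,0,0.002],"dr":[0,0,0],"jaw":1},{"linear":[0,0,0],"dr":[0,0,0],"jaw":1}]}}

```text
clock: 37.65
tcp_pos: [0.5912, -0.0309, 0.1784]
orientation: [1.343, 2.839, 0.001]
contact_force: [-0.9, -0.5, -2.0]
grip_width: 0.0187
```

```bash
python3 go.py .5904 -.0306 .165 39.3; python3 - <<'E'
from fit import *
f=viewer.grab_frame("side");t=viewer.grab_frame("top")
x,y=.5955,-.0368
cv2.imwrite("pics/l5.png",np.hstack([cv2.resize(crop(f,proj("side",[[x,y,.1]])[0],32,9,0,n="side"),(400,400)),cv2.resize(crop(t,proj("top",[[x,y,.1]])[0],40,8,0),(400,400))]))
E
```

```text
t 37.65 tcp [ 0.5912 -0.0309  0.1784] jaw axis 39.36 tilt [0.0007 0.0002] w 0.0187 F [-0.8642 -0.5092 -1.9732] j7 0.85
tool shift mm [ 0.8 -0.5 13.4] | in final axes [ 0.8 -0.4 13.4] | turn deg [0.04 0.02 0.06]
```

View pics/l5.png

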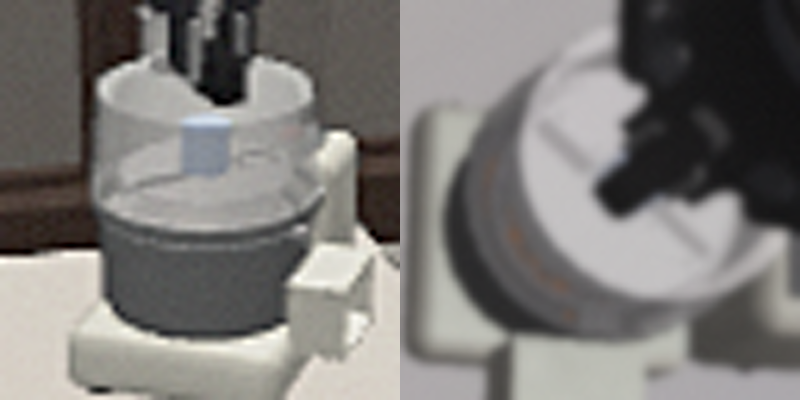

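The lid is just above the rim, concentric in both views. I lower the last 13 mm slowly.

>>> {"method": "drive_tool", "body": {"commands": [{"linear":[0.0004,0,0.003],"dr":[0,0,0],"jaw":1},{"linear":[0,0,0.003],"dr":[0,0,0],"jaw":1},{"linear":[0,0,0.003],"dr":[0,0,0],"jaw":1},{"linear":[0,0,0],"dr":[0,0,0],"jaw":1}]}}

```text
clock: 38.25
tcp_pos: [0.5916, -0.0306, 0.1691]
orientation: [1.343, 2.838, 0.002]
contact_force: [0.9, 0.1, -1.8]
grip_width: 0.019
```

```bash
python3 go.py .5904 -.0306 .165 39.3
```

```text
t 38.25 tcp [ 0.5916 -0.0306  0.1691] jaw axis 39.37 tilt [0.0021 0.0001] w 0.0190 F [ 0.8948  0.1395 -1.8498] j7 0.85
tool shift mm [ 0.7 -0.9  4.1] | in final axes [ 0.7 -0.9  4.1] | turn deg [0.1  0.07 0.07]
```

>>> {"method": "drive_tool", "body": {"commands": [{"linear":[0.0005,-0.0008,0.002],"dr":[0.1,0,0],"jaw":1},{"linear":[0,0,0.002],"dr":[0,0,0],"jaw":1},{"linear":[0,0,0.001],"dr":[0,0,0],"jaw":1},{"linear":[0,0,0],"dr":[0,0,0],"jaw":1}]}}

```text
clock: 38.75
tcp_pos: [0.5914, -0.031, 0.1657]
orientation: [1.343, 2.837, 0.001]
contact_force: [0.9, -0.6, -1.7]
grip_width: 0.0189
```

```bash
python3 go.py .5904 -.0306 .165 39.3
```

```text
t 38.75 tcp [ 0.5914 -0.031   0.1657] jaw axis 39.35 tilt [ 0.0026 -0.0005] w 0.0189 F [ 0.8983 -0.5575 -1.7346] j7 0.85
tool shift mm [ 1.  -0.5  0.7] | in final axes [ 1.  -0.5  0.7] | turn deg [0.1  0.12 0.05]
```

>>> {"method": "drive_tool", "body": {"commands": [{"linear":[0,0,0.001],"dr":[0,0,0],"jaw":1},{"linear":[0,0,0.001],"dr":[0,0,0],"jaw":1},{"linear":[0,0,0],"dr":[0,0,0],"jaw":1}]}}

```text
clock: 39.12
tcp_pos: [0.5915, -0.0311, 0.1657]
orientation: [1.343, 2.838, 0.003]
contact_force: [0.4, 0.4, -0.7]
grip_width: 0.019
```

```bash
python3 go.py .5904 -.0306 .165 39.3
```

```text
t 39.12 tcp [ 0.5915 -0.0311  0.1657] jaw axis 39.35 tilt [0.0028 0.0006] w 0.0190 F [ 0.4266  0.4466 -0.6856] j7 0.86
tool shift mm [ 1.  -0.6  0.7] | in final axes [ 1.  -0.6  0.7] | turn deg [0.15 0.08 0.05]
```

It no longer descends and the wrist has lost the lid's weight, so it is seated. I release and withdraw.

>>> {"method": "drive_tool", "body": {"commands": [{"linear":[0,0,0],"dr":[0,0,0],"jaw":0.7},{"linear":[0,0,0],"dr":[0,0,0],"jaw":0.5},{"linear":[0,0,0],"dr":[0,0,0],"jaw":0.4},{"linear":[0,0,0],"dr":[0,0,0],"jaw":0.4}]}}

```text
clock: 39.62
tcp_pos: [0.5913, -0.0309, 0.1651]
orientation: [1.343, 2.838, 0.002]
contact_force: [-0.7, -0.4, -0.4]
grip_width: 0.0515
```

>>> {"method": "drive_tool", "body": {"commands": [{"linear":[0,0,-0.02],"dr":[0,0,0],"jaw":0.4},{"linear":[0,0,-0.04],"dr":[0,0,0],"jaw":0.4},{"linear":[0,0,-0.03],"dr":[0,0,0],"jaw":0.4},{"linear":[0.035,0.03,0],"dr":[0,0,0],"jaw":0.4},{"linear":[0.04,0.04,0],"dr":[0,0,0],"jaw":0.4},{"linear":[0.04,0.04,0],"dr":[0,0,0],"jaw":0.4},{"linear":[0.04,0.04,0],"dr":[0,0,0],"jaw":0.4},{"linear":[0.03,0.03,0],"dr":[0,0,0],"jaw":0.4}]}}

```text
clock: 40.62
tcp_pos: [0.6152, 0.2277, 0.2588]
orientation: [1.358, 2.829, 0.002]
contact_force: [0.7, -0.4, -0.1]
grip_width: 0.0512
```

>>> {"method": "drive_tool", "body": {"commands": [{"linear":[0.04,0.04,0],"dr":[0,0,0],"jaw":0.4},{"linear":[0.04,0.04,0],"dr":[0,0,0],"jaw":0.4},{"linear":[0.02,0.02,0],"dr":[0,0,0],"jaw":0.4},{"linear":[0,0,0],"dr":[0,0,0],"jaw":0.4},{"linear":[0,0,0],"dr":[0,0,0],"jaw":0.4}]}}

```text
clock: 41.25
tcp_pos: [0.6293, 0.3771, 0.2569]
orientation: [1.35, 2.834, 0.001]
contact_force: [0.0, -0.6, 0.1]
grip_width: 0.0513
```

```bash
python3 go.py; python3 - <<'E'
from fit import *
f=viewer.grab_frame("side");t=viewer.grab_frame("top");np.save("pics/sF.npy",f);np.save("pics/tF.npy",t)
x,y=.5955,-.0368;G=(0,255,0)
cur=[(circ(x,y,.09,.066),G),(circ(x,y,.158,.0635),G)]
im=[]
for c in([],cur):
  im.append(np.hstack([cv2.resize(crop(f,proj("side",[[x,y,.1]])[0],32,9,0,c,n="side"),(300,300)),cv2.resize(crop(t,proj("top",[[x,y,.1]])[0],40,8,0,c),(300,300))]))
cv2.imwrite("pics/F.png",np.vstack(im))
cv2.imwrite("pics/Ftop.png",cv2.resize(t[:,:,::-1],(784,588)))
E
```

```text
t 41.25 tcp [0.6293 0.3771 0.2569] jaw axis 39.07 tilt [ 0.0024 -0.0003] w 0.0513 F [ 0.0105 -0.6386  0.1163] j7 0.22
```

View pics/F.png

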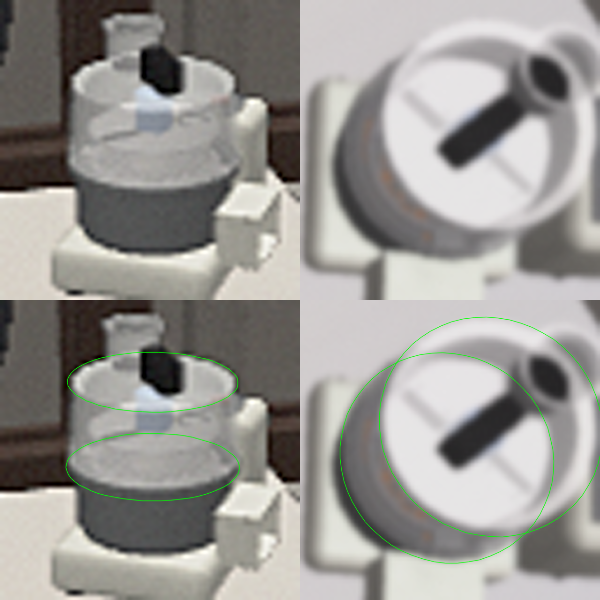

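View pics/Ftop.png

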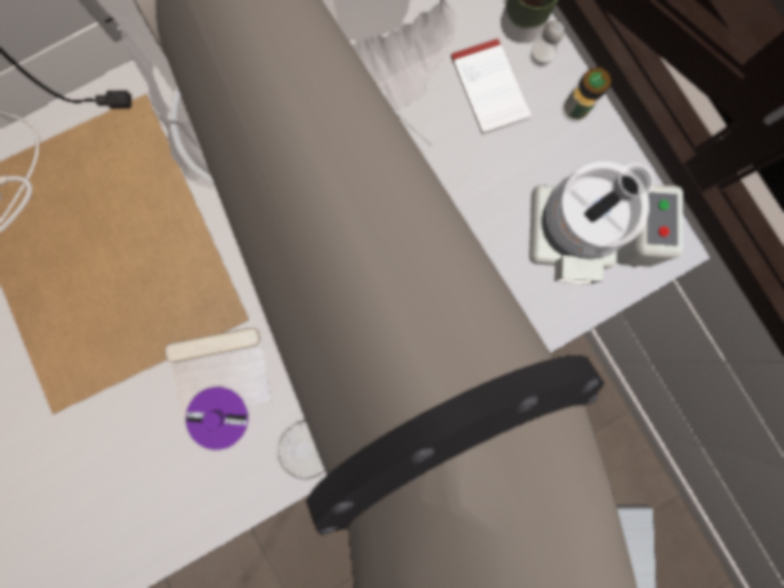

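```bash
python3 - <<'E'
from fit import *
a=np.load("pics/side0.npy");b=np.load("pics/sF.npy");c=proj("side",[[.5873,.2556,.016]])[0]
cv2.imwrite("pics/Fg.png",np.hstack([crop(a,c,25,8,0),crop(b,c,25,8,0)]))
o=monitor.get_obs();print(abs(o['qvel']).max(),o['contact_force'])
E
```

```text
0.006941063632843875 [ 0.8944  0.0141 -0.3148]
```

View pics/Fg.png

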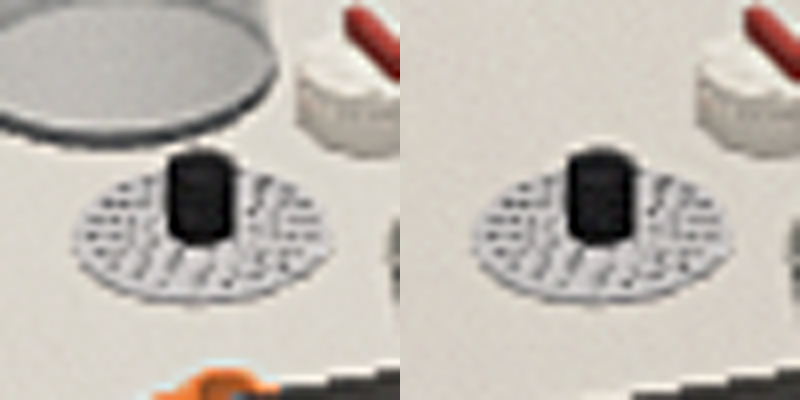

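The grater has not moved: its hub is at the same spot in both crops, (200,195) and (600,195). The lid lies on the rim and the arm is clear.

```bash
python3 -c "
from bench import job
print(job.hand_in())"
```

```text
the job is handed in; nothing more can be done
None
```

I fitted the ejector, the grid, the slicer (blue hub) and the lid in that order. Each was lowered to its seat under grip and then released, and I handed the job in at about 41 s. `hand_in` gives no verdict, so I can't say how it was judged.

**Ejector, grid and slicer:** after each release, the side picture matched the drawn home pose. I saw the ejector's hub top at its seated height, both grid ears in the slots, and the slicer plate level to about 0.03 rad. The top camera was blocked by the arm for these three checks.

**Lid:** it matched the home outline in both views, about 1 mm from centre. Its underside was about 91 mm above the table by the arm's own position.

**Grating disc and arm:** the grating disc looks unmoved in before-and-after crops, and the arm stood clear and still at hand-in.

**Checks that disagreed:**
- The tilt fit on the slicer could not fix its position; several free fits wandered by up to 30 mm. I relied on the fixed-position overlay and the arm's position instead.
- Two estimates of the lid's starting position, from its lip and its handle bar, differed by about 6 mm. I used the lip, and later pictures of the held lid confirmed it to within about 1 mm.

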